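Shut the router-cutter case and fasten its draw latch

ROBOT

A 6-joint arm with a two-finger parallel gripper is mounted at the origin on the work surface. World frame = base frame: x ahead of the robot, y to its left, z up, the work surface at z = 0. Lengths are in m, angles in rad, forces in N, time in s.
With the tool pointing down it reaches from about 0.25 to 0.725 m from the base axis. Payload 4 kg.
Tool frame: the origin (TCP) lies midway between the tips of the shut fingers; the grasp point (between the pads) lies 19 mm behind it; z points along the fingers, y is the line along which they close (so a half turn about z gives the same grasp; the last joint's range is limited). The gripper opens to 85 mm and grips with 20 to 120 N. Pads are 22 mm wide; open, the fingers measure 114 mm over their backs; the gripper's body (76 mm by 85 mm) begins 54 mm behind the grasp point. The pads swing forward as they close: fully open they stand 13 mm farther back than shut.
Start: joints at [-1.1, 0.241, 0.005, 1.335, 0, 1.571], TCP at [0.227, -0.446, 0.231] pointing down, gripper open.
Joint ranges: [-2.72, 2.72], [-1.05, 1.87], [-1.09, 1.28], [-1.99, 2.15], [-1.42, 1.44], [-3.14, 3.14]. Speed limits (rad/s): [2.79, 2.79, 3.14, 3.14, 3.14, 3.14].

INTERFACE

Orientations are given as a unit quaternion [x, y, z, w].
In Python, from workcell import bot gives the robot as it stands.
- The arm moves only by the tool play_rows, never from a script. Its argument "moves" is a list of rows, each a list of 3 entries, a list of its own where there are three numbers: the opening, from -1 (shut) to 1 (fully open), then the shift along the tool's x, y, z in cm, then the turn, a rotation vector about the tool's x, y, z in rad. A call has 1 to 12 rows; each row shifts and turns the commanded pose from where the row before left it, along the tool's axes as they then stand; what a row does not reach is not made up. A row lasts 1/12 s, in which the tool goes at most 41.7 mm and 7.16 degrees, less where a joint would pass 70% of its speed; a pose out of reach is approached as far as the arm can. A call is refused whole if a number of a shift passes 4.17 or a number of a turn 0.125, either way. A call with a gripper value outside its range is refused whole. The fingers move at their own pace and stop on an object; the grip force is fixed at half the most. Time passes only in rows, so rows that do not move let the fingers close. It gives the time, the measured TCP pose, the force and the opening at its end, in the units of the state.
- bot.get_obs(): the state, without advancing time (a new reading comes with each control period).
- bot.camera(name): name is "scene" or "side" or "wrist"; returns (picture, depth): 400x640x3 uint8, red, green, blue; 400x640 float32, m along the optical axis (not along the pixel's ray), 0 where there is no reading.
- bot.camera_info(name): a dict with "K" (3x3 intrinsics, pixels), "k1" (the pictures are not rectified: a ray, as slopes to the right and down, at radius r is drawn at 1 + k1 r^2 times it, then the intrinsics apply), "world_from_camera" (4x4, takes a point from camera to world coordinates); the wrist camera has in their place "T_tool_cam" (4x4, takes a point from camera to tool coordinates, whose origin is the TCP and whose axes are the flange's). Camera axes: x right, y up, looking along -z (the intrinsics and any distortion apply to the point x, -y, -z); pixel columns grow to the right and rows downward; lengths in m; the calibration is good to about 2 mm. A picture is of the moment at which its call begins: read the wrist's pose just before it. camera_info takes no time and is no camera call.
- bot.job_done(): hands the job in, once; it reports no verdict.
The state is a dict: "clock": time; "joint_pos": joint angles; "joint_vel": joint speeds; "tau": joint torques, N m; "eef_pos": TCP position; "tool_rot": TCP orientation; "ft_force": force on the tool from outside, world axes, zero at the start; "ft_torque": the same for the moment, N m; "grip_width": finger opening in m.
Only numpy, scipy, OpenCV 4.12 (cv2) and the standard library are available. Lean on these libraries where they do the work, as an engineer would, in place of code of your own. Each camera call takes 0.05 s, during which the arm holds its last target. There are 200 camera calls.

TASK

Shut the plywood cutter case: bring its lid right down, hook the claw of the draw latch over the keeper on the lid and press it home behind the keeper's lip, then swing the latch lever down over centre until it lies flat and the claw holds the lid under tension. Work it by feel with fingertip pressure: no more than about 20 N on the light claw and 30 N on the lid, lever or case; and leave the tools and timber around it where they lie.

Things in the scene. Friction and masses are not known exactly. Their poses are not given: they have to be found in the camera images.
- lever_hinge (a point): The latch lever's pivot, mid-latch: 71 mm above the bench, 17.9 mm out from the front face of the plywood case (200 deep, 300 wide, 110 mm high shut; too heavy to shift), which looks away from the robot. Case middle: 117.9 mm behind it. Axes as the case's: x straight out of the latch face, y level along the face (the pivot axis), z up; out, along, up and behind below mean these.
- lid: The lid, 200 x 300 x 30 mm plywood, 0.7 kg. Origin: middle of its front lower edge. Axes as the case's when shut.
- lid_press (a point): A good place to press the lid: on its top, 16 mm behind the front edge, 70 mm along (+y) from the keeper. The lid is hinged along the case's rear top edge, 200 mm behind the front face; at the start it stands ajar on a friction stay, and 1 to 4 N down on this point lowers it. Shut, this point lies 33.9 mm behind, 70 mm along and 39.5 mm above lever_hinge.
- keeper_lip (a point): Steel keeper on the lid's front: an upright lip 3 mm thick, 26 mm wide, 16 mm out from the face; behind it a gap 14.5 mm wide, 9 mm deep. The point: middle of the lip's top edge at nominal height, level with the lid's top (lid shut: 1.9 mm behind, 39.5 mm above lever_hinge; axes as the case's). Its screws sit in slots: the real lip is up to 4 mm higher or lower than this point.
- lever (a joint): Lever angle a, rad: 0 closed, handle hanging flat down the case; grows as it swings out and up (1.57 straight out, 2.3 to 2.5 at the start). The handle runs from lever_hinge sin(a) out, -cos(a) up. Friction 0.04 N m holds it. With the claw hooked it takes up to about 0.7 N m, most near 0.9 to 1.2 rad; dead centre is near 0.35 rad; below about 0.2 the spring snaps it flat.
- handle_end (a point): Middle of the outer (when open, upper) face of the lever's flared tip, 47 mm from the pivot. The handle is a steel strip 28 mm wide, 3 mm thick; its outer face stands 7 mm off the line through the pivot, from 19 to 44 mm from it.
- claw (a joint): Angle of the claw on the lever, rad. Its outward lean from upright is this less the lever angle (positive leans out from the case, as at the start). It pivots on the lever 18 mm from lever_hinge on a stiff rivet (0.03 N m): it stays where it is put but is carried round with the lever unless hooked.
- claw_hook: The claw: steel strip 18 mm wide, its end turned in 12.5 mm, with a nose turned down 2 mm at the inner edge; opening between nose and strip 6.5 mm, for the lip. Origin on the claw's pivot, 50 mm below the end's underside; z along the claw to its end, x to its outer back, y along the pivot. It slides lengthwise on a stiff spring (8 N/mm), which keeps the lid under tension.
- claw_top (a point): Middle of the top of the claw's inturned end; its outer back is 6 mm outside. Pushed in here from outside (1 to 2 N) till the nose is some 7 mm behind keeper_lip, it stays over the gap. Pressed down and slightly out then, it brings the lever down with it (2 to 5 N, more if it is tipped in so far that the strip rubs on the lip) till its end seats on the lip and the force climbs, the lever at about 1.2 to 1.8 rad.
- claw_nose (a point): Tip of the claw's nose, 5 mm below the top of its end. Hooked and seated, it lies 3 to 7 mm behind keeper_lip and 2 to 5 mm below the real lip's top.
- chisel: Bystander: bench chisel with black handle, 260 mm long, lying on the bench. Origin on the bench at its ferrule.
- mallet: Bystander: beech mallet, head 85 x 140 x 64 mm, handle 250 mm. Origin under its head.
- plane: Bystander: wooden plane 240 x 66 x 66 mm with a steel iron standing up out of it. Origin under its middle.
- offcut: Bystander: pine offcut 120 x 70 x 44 mm. Origin under its middle.
- tenon_rail: Bystander: pine rail with a tenon, 180 x 56 x 44 mm. Origin under it.
- try_square: Bystander: try square lying flat, stock 110 x 20 x 18 mm, blade 150 mm. Origin under the stock.
- glue_bottle: Bystander: white glue bottle, 60 mm across and 170 mm high. Origin under it.

How it is judged:
On the way, in this order (a step that is already met when the one before it is completed fails the run):
1. the lid is right down (z of keeper_lip in the frame of lever_hinge below 0.042 m), for 0.2 s.
2. the claw is hooked: its nose is behind the keeper's lip and its inturned end bears down on the keeper (x of claw_nose in the frame of keeper_lip between -0.014 and -0.002 m and z of keeper_lip in the frame of lever_hinge below 0.042 m and contact force between claw_hook_c1 and lid above 2 N), for 0.05 s.
3. the lever is over centre and flat (value of joint lever below 0.1 rad), for 0.2 s.
At the end, for the whole second after the job is handed in: The lid is shut (keeper_lip no more than 42 mm above lever_hinge; 39.5 mm when right down), the claw's nose is behind the keeper's lip (nose tip 2 to 14 mm behind keeper_lip), its inturned end pulls down on the keeper with more than 8 N, and the lever lies flat (within 0.1 rad) (z of keeper_lip in the frame of lever_hinge below 0.042 m and value of joint lever below 0.1 rad and x of claw_nose in the frame of keeper_lip between -0.014 and -0.002 m and contact force between claw_hook_c1 and lid above 8 N); the robot touches nothing.
It fails at once if the robot presses on the claw with more than 20 N (contact force between any of the fingers, the arm and claw_hook above 20 N).
It fails at once if the robot presses on the case, lid or latch with more than 30 N (contact force between any of the fingers, the arm and case above 30 N).
It fails at once if a bystander is moved more than 20 mm (distance of any of chisel, mallet, plane, offcut, tenon_rail, try_square, glue_bottle from where it was at the start of the episode above 0.02 m).
It also fails if it takes over 58 s, if anything falls off the work surface, if the arm or the gripper's body presses on something with over 40 N, if the wrist force passes 120 N, or if a joint passes its speed limit or range.

## Working session

There is one attempt and no reset: what is moved stays moved. The work goes in short steps, Python scripts to look and compute and a tool call to move; the robot and the scene stay as the last step left them, time stands still between calls to the robot, and variables do not carry over. Pictures are saved under pics/ and viewed, on a budget of 10 in all, crops included, one or two more only if the job needs it, and the job is handed in when it is done.

Besides the shell and the picture viewer there is one more tool, called after "Request:" in YAML: its name, and indented under it one key for each argument. play_rows: Moves the arm, as the interface text tells. Its arguments: {"type":"object","properties":{"moves":{"type":"array"}},"required":["moves"]}

```bash
ls; mkdir -p pics; cat > h.py <<'E'
import numpy as np, cv2
from workcell import bot
from scipy.spatial.transform import Rotation as R
def snap(name,fn=None):
    o=bot.get_obs(); im,d=bot.camera(name); ci=bot.camera_info(name)
    if 'world_from_camera' in ci: T=np.array(ci['world_from_camera'])
    else:
        W=np.eye(4); W[:3,:3]=R.from_quat(o['tool_rot']).as_matrix(); W[:3,3]=o['eef_pos']; T=W@np.array(ci['T_tool_cam'])
    np.savez(f'{name}.npz',im=im,d=d,T=T,K=np.array(ci['K']),k1=ci['k1'])
    if fn: cv2.imwrite(f'pics/{fn}.png',im[:,:,::-1])
    return im,d
def load(name): return np.load(f'{name}.npz')
def cloud(name):
    s=load(name); K=s['K']; h,w=s['d'].shape
    u,v=np.meshgrid(np.arange(w),np.arange(h))
    p=cv2.undistortPoints(np.stack([u.ravel(),v.ravel()],1).astype(np.float64)[:,None],K,np.array([float(s['k1']),0,0,0])).reshape(h,w,2)
    # forward model is 1+k1 r^2 : same as opencv
    d=s['d']; P=np.stack([p[...,0]*d,-p[...,1]*d,-d],-1)
    P=P@s['T'][:3,:3].T+s['T'][:3,3]; P[d==0]=np.nan
    return P
def proj(name,X):
    s=load(name); X=np.atleast_2d(X); c=(X-s['T'][:3,3])@s['T'][:3,:3]
    return cv2.projectPoints((c*[1,-1,-1])[:,None],np.zeros(3),np.zeros(3),s['K'],np.array([float(s['k1']),0,0,0]))[0].reshape(-1,2)
E
python3 - <<'E'
from h import *
a,_=snap('scene'); b,_=snap('side')
cv2.imwrite('pics/a1.png',np.vstack([a,b])[:,:,::-1][:, :])
cv2.imwrite('pics/a1.png',cv2.resize(np.vstack([a,b])[:,:,::-1],(480,600),interpolation=cv2.INTER_AREA))
cv2.imwrite('pics/scene.png',a[:,:,::-1]);cv2.imwrite('pics/side.png',b[:,:,::-1])
print(bot.get_obs())
for n in('scene','side'): print(n,bot.camera_info(n))
print(bot.camera_info('wrist'))
E
```

```text
pics
{'clock': 0.1, 'joint_pos': array([-1.09997371e+00,  2.41357567e-01,  3.87023869e-03,  1.33521893e+00,
        2.24452815e-05,  1.57085190e+00]), 'joint_vel': array([ 0.00014759, -0.00103939,  0.00308469,  0.00136823, -0.00215657,
        0.00095697]), 'tau': array([-6.91277710e-04, -3.73139548e+01,  2.53009433e+01,  1.08816120e-02,
       -1.34044123e-05,  2.65681834e-06]), 'eef_pos': array([ 0.22655815, -0.44508835,  0.23049635]), 'tool_rot': array([ 9.72424528e-01,  2.33215833e-01, -2.11851231e-04, -9.31235592e-04]), 'ft_force': array([-0.59447373, -0.5111599 , -0.68491759]), 'ft_torque': array([-0.04575804, -0.02919803, -0.05278653]), 'grip_width': 0.08556150993836768}
scene {'K': array([[431.50676838,   0.        , 318.1366591 ],
       [  0.        , 431.50676838, 203.18139924],
       [  0.        ,   0.        ,   1.        ]]), 'k1': 0.014255848717434006, 'world_from_camera': array([[ 0.59342937, -0.5148301 ,  0.6187015 ,  1.17850076],
       [ 0.80482935,  0.38867439, -0.44853309, -0.48368416],
       [-0.00955509,  0.76412184,  0.64500117,  0.78842188],
       [ 0.   
[... 354 characters left out ...]
292,  0.63441932,  0.76957264],
       [ 0.00712127,  0.65991019,  0.75131074,  1.01385095],
       [ 0.        ,  0.        ,  0.        ,  1.        ]])}
{'K': array([[287.28135285,   0.        , 319.29016106],
       [  0.        , 287.28135285, 200.79186846],
       [  0.        ,   0.        ,   1.        ]]), 'k1': -0.04156037920657132, 'T_tool_cam': array([[ 4.17494793e-04,  9.45831916e-01,  3.24656454e-01,
         8.37058416e-02],
       [ 9.99999891e-01, -4.62931427e-04,  6.27142046e-05,
         2.21196944e-04],
       [ 2.09610772e-04,  3.24656392e-01, -9.45832006e-01,
        -1.42954490e-01],
       [ 0.00000000e+00,  0.00000000e+00,  0.00000000e+00,
         1.00000000e+00]])}
```

View pics/scene.png

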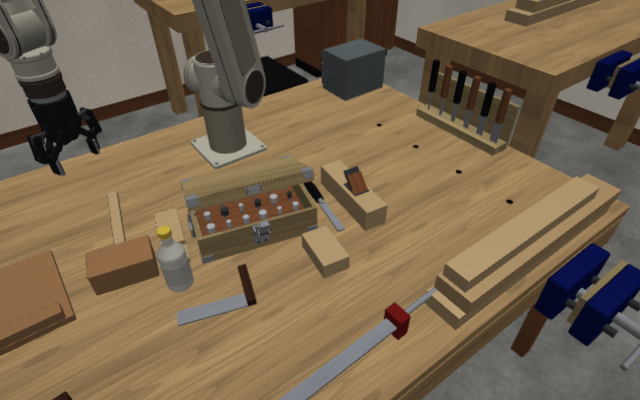

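View pics/side.png

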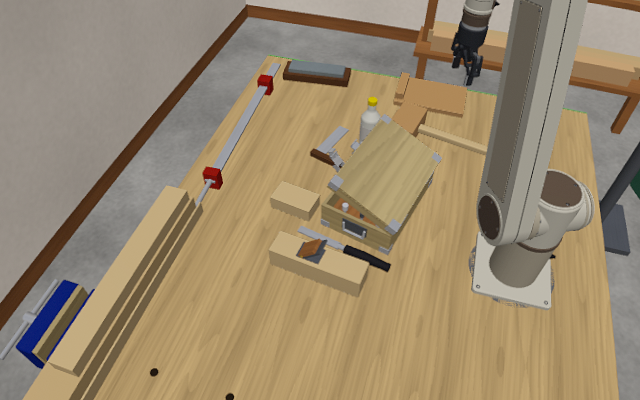

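The scene view shows the case with its latch at about (262,231), the lid raised behind it, the glue bottle at (175,262) and the offcut at (326,250). The side view shows the lid top around (385,165). Next I fit the case pose.

```bash
python3 - <<'E'
from h import *
P=cloud('scene'); S=cloud('side')
for n,(u,v) in dict(latch=(262,231),fl=(203,257),fr=(312,232),ft_l=(196,240),ft_r=(315,213),offc=(326,245),bottle=(175,262),lid=(250,172)).items(): print(n,P[v,u].round(4))
# front face fit: points in region right of case
q=P[225:262,195:318].reshape(-1,3); q=q[(q[:,2]>.02)&(q[:,2]<.07)]
# RANSAC line in xy
rng=np.random.default_rng(0);best=None
for _ in range(500):
    a,b=q[rng.choice(len(q),2,0)][:,:2]; 
    if np.linalg.norm(b-a)<.05: continue
    n=np.array([-(b-a)[1],(b-a)[0]]);n/=np.linalg.norm(n)
    i=abs((q[:,:2]-a)@n)<.002
    if best is None or i.sum()>best.sum(): best=i
f=q[best][:,:2];c=f.mean(0);_,_,V=np.linalg.svd(f-c); t=V[0]; n=V[1]
if n[0]<0:n=-n
t=np.array([-n[1],n[0]]);s=(f-c)@t
print('front n',n,'ang',np.degrees(np.arctan2(n[1],n[0])),'extent',s.min(),s.max(),c,len(f),len(q))
mid=c+t*(s.min()+s.max())/2; print('mid',mid)
# points within box in case frame
def tc(X): return np.stack([(X[...,:2]-mid)@n,(X[...,:2]-mid)@t,X[...,2]],-1)
for nm,C in(('scene',tc(P)),('side',tc(S))):
    m=(C[...,0]<.1)&(C[...,0]>.004)&(abs(C[...,1])<.05)&(C[...,2]>.03)
    v,u=np.where(m); print(nm,m.sum(),(u.min(),u.max(),v.min(),v.max()) if m.any() else'')
    print(C[m][::max(1,m.sum()//25)].round(4))
    m=(C[...,0]<.02)&(C[...,0]>-.22)&(abs(C[...,1])<.14)&(C[...,2]>.125)
    q=C[m]
    if len(q)>50:
        c0=np.median(q,0);A=np.c_[q[:,0],q[:,1],np.ones(len(q))];k=np.linalg.lstsq(A,q[:,2],rcond=None)[0];r=q[:,2]-A@k
        g=abs(r)<.006;k=np.linalg.lstsq(A[g],q[g,2],rcond=None)[0];print('lid',len(q),g.sum(),k,np.degrees(np.arctan(k[0])),'x',np.percentile(q[g,0],[0,1,99,100]),'y',q[g,1].min(),q[g,1].max(),'z',q[g,2].max())
np.savez('case.npz',n=n,t=t,mid=mid)
E
```

```text
latch [ 0.5256 -0.1696  0.1056]
fl [ 0.438  -0.2908  0.022 ]
fr [ 0.5443 -0.0438  0.0439]
ft_l [ 0.3474 -0.2734 -0.0033]
ft_r [ 0.5094 -0.0088  0.0634]
offc [ 0.5985 -0.0414  0.0409]
bottle [ 0.4881 -0.364   0.0974]
lid [ 0.3583 -0.1012  0.1447]
front n [ 0.96878754 -0.24789253] ang -14.352837983387927 extent -0.10855862972210482 0.19160363447680578 [ 0.46326861 -0.19049814] 996 1927
mid [ 0.47356173 -0.15027166]
scene 217 (np.int64(253), np.int64(271), np.int64(221), np.int64(241))
[[ 4.850e-02  7.600e-03  1.263e-01]
 [ 5.230e-02  1.100e-02  1.251e-01]
 [ 5.570e-02  7.700e-03  1.261e-01]
 [ 5.850e-02  4.600e-03  1.266e-01]
 [ 5.810e-02 -1.000e-04  1.248e-01]
 [ 4.300e-03 -1.300e-03  7.560e-02]
 [ 6.090e-02  8.100e-03  1.212e-01]
 [ 6.090e-02 -5.800e-03  1.232e-01]
 [ 1.810e-02  2.220e-02  7.570e-02]
 [ 4.960e-02 -6.100e-03  1.103e-01]
 [ 5.610e-02  1.090e-02  1.098e-01]
 [ 5.650e-02 -3.200e-03  1.121e-01]
 [ 1.430e-02 -1.640e-02  7.660e-02]
 [ 5.690e-02 -3.600e-03  1.095e-01]
 [ 2.480e-02  2.220e-02  7.160e-02]
 [ 5.000e-02 -7.100e-03  1.015e-01]
 [ 3.980e-02  1.380e-02  8.480e-02]

[... 890 characters left out ...]
31]
 [ 0.042   0.0016  0.1081]
 [ 0.0462  0.011   0.1098]
 [ 0.0349 -0.0088  0.0993]
 [ 0.0379  0.003   0.1036]
 [ 0.0419  0.0127  0.1058]
 [ 0.0298 -0.0056  0.0968]
 [ 0.0331 -0.0004  0.0956]
 [ 0.0371  0.0097  0.0981]
 [ 0.0234 -0.006   0.0919]
 [ 0.0283  0.0024  0.0926]
 [ 0.0323  0.0124  0.095 ]
 [ 0.0214 -0.0088  0.0828]
 [ 0.0282 -0.0102  0.0743]
 [ 0.027   0.0159  0.0929]
 [ 0.0356  0.0171  0.0857]
 [ 0.0353  0.0175  0.0823]
 [ 0.0303  0.0149  0.0787]
 [ 0.0274  0.0141  0.0756]
 [ 0.0264  0.0155  0.0694]]
lid 4803 4740 [0.40800165 0.00301397 0.19491123] 22.19554036318264 x [-0.1822195  -0.1708018  -0.02901971 -0.01061451] y -0.13998707561564816 0.13997001002474882 z 0.1888219773617762
```

Request:
play_rows:
  moves:
    - [-1,[3.26,-0.98,-0.25],[0,0,0]]
    - [-1,[3.26,-0.98,-0.25],[0,0,0]]
    - [-1,[3.26,-0.98,-0.25],[0,0,0]]
    - [-1,[3.26,-0.98,-0.25],[0,0,0]]
    - [-1,[3.26,-0.98,-0.25],[0,0,0]]
    - [-1,[3.26,-0.98,-0.25],[0,0,0]]
    - [-1,[3.26,-0.98,-0.25],[0,0,0]]
    - [-1,[3.26,-0.98,-0.25],[0,0,0]]
    - [-1,[3.26,-0.98,-0.25],[0,0,0]]
    - [-1,[3.26,-0.98,-0.25],[0,0,0]]
    - [-1,[3.26,-0.98,-0.25],[0,0,0]]
    - [-1,[3.26,-0.98,-0.25],[0,0,0]]

```text
clock: 1.1
eef_pos: [0.5228, -0.1619, 0.261]
tool_rot: [0.972, 0.233, -0.0, -0.0]
ft_force: [0.6, -1.0, 0.1]
grip_width: 0.0002
```

Request:
play_rows:
  moves:
    - [-1,[0,0,0],[0,0,0.12]]
    - [-1,[0,0,0],[0,0,0.12]]
    - [-1,[0,0,0],[0,0,0.12]]
    - [-1,[0,0,0],[0,0,0.12]]
    - [-1,[0,0,0],[0,0,0.12]]
    - [-1,[0,0,0],[0,0,0.12]]
    - [-1,[0,0,0],[0,0,0]]
    - [-1,[0,0,0],[0,0,0]]

```text
clock: 1.77
eef_pos: [0.5219, -0.1633, 0.2608]
tool_rot: [0.992, -0.123, -0.001, -0.0]
ft_force: [0.8, -0.6, -0.1]
grip_width: -0.0
```

```bash
cat >> h.py <<'E'
_c=np.load('case.npz') 
CR=np.eye(3);CR[:2,0]=_c['n'];CR[:2,1]=_c['t'];C0=np.r_[_c['mid'],0]
def w2c(X): return (np.asarray(X)-C0)@CR
def c2w(X): return np.asarray(X)@CR.T+C0
def st():
    o=bot.get_obs(); r=R.from_matrix(CR.T@R.from_quat(o['tool_rot']).as_matrix()).as_matrix()
    print('t',round(o['clock'],2),'case pos mm',(w2c(o['eef_pos'])*1e3).round(1),'toolx',r[:,0].round(3),'toolz',r[:,2].round(3),'F',(o['ft_force']@CR).round(2),'w',round(o['grip_width'],3)); return o
E
python3 - <<'E'
from h import *
st(); print(bot.get_obs()['joint_pos'].round(3))
im,d=snap('wrist')
P=w2c(cloud('wrist')); 
uv=proj('wrist',c2w([[.045,0,.11]]))[0];print(uv)
u,v=uv.astype(int);x0=max(0,u-130);y0=max(0,min(v-90,220))
c=im[y0:y0+180,x0:x0+260];print(x0,y0)
cv2.imwrite('pics/w1.png',cv2.resize(c[:,:,::-1],None,fx=3,fy=3,interpolation=cv2.INTER_CUBIC))
m=(abs(P[...,1])<.009)&(P[...,0]>-.02)&(P[...,0]<.09)&(P[...,2]>.03)
q=P[m];q=q[np.argsort(q[:,0])];print(len(q));print((q[::max(1,len(q)//50)]*1e3).round(0).astype(int).tolist())
E
```

```text
t 1.77 case pos mm [ 50.   -0.6 260.8] toolx [ 1.     0.004 -0.001] toolz [-0.001  0.    -1.   ] F [ 0.94 -0.37 -0.15] w -0.0
[-0.303  0.326  0.197  1.443  0.     3.085]
[318.54808523 190.00256004]
188 100
8656
[[-10, -6, 79], [3, -6, 60], [29, 5, 93], [41, 3, 317], [43, -3, 309], [48, 0, 298], [52, -7, 128], [55, -5, 324], [57, 1, 304], [57, 8, 290], [59, 3, 332], [60, -1, 338], [60, -2, 350], [60, 2, 342], [61, -5, 269], [61, -1, 268], [61, -4, 350], [61, -4, 288], [61, 0, 341], [61, -4, 350], [61, -5, 324], [61, -5, 271], [61, 1, 347], [61, -6, 267], [61, -3, 343], [61, -7, 319], [62, 7, 314], [62, 0, 350], [62, 2, 344], [62, -8, 320], [62, 4, 343], [62, 6, 317], [62, -9, 311], [62, 3, 313], [63, 3, 304], [63, -9, 309], [65, -6, 342], [66, -7, 345], [67, 6, 334], [67, 8, 341], [67, 9, 331], [67, -8, 348], [67, -7, 339], [67, -6, 331], [67, 8, 328], [67, 4, 329], [68, 8, 328], [68, -8, 350], [68, 9, 351], [69, 6, 355], [71, 7, 358]]
```

View pics/w1.png

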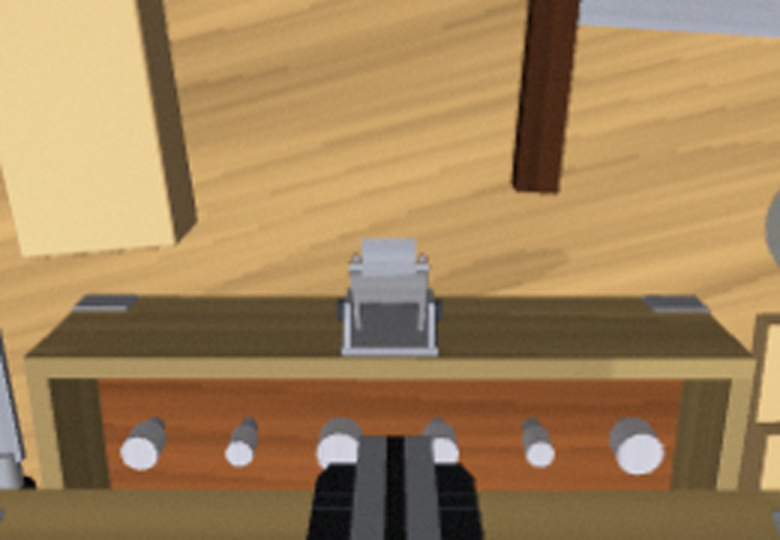

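The wrist view shows the latch in the middle near crop (390,290), the offcut corner at (195,215), and the square's stock at (540,190). Joint 6 is near its limit at 3.085, so I'll flip the tool half a turn and go above the lid press point.

Request:
play_rows:
  moves:
    - [-1,[0,0,0],[0,0,-0.1208]]
    - [-1,[0,0,0],[0,0,-0.1208]]
    - [-1,[0,0,0],[0,0,-0.1208]]
    - [-1,[0,0,0],[0,0,-0.1208]]
    - [-1,[0,0,0],[0,0,-0.1208]]
    - [-1,[0,0,0],[0,0,-0.1208]]
    - [-1,[0,0,0],[0,0,-0.1208]]
    - [-1,[0,0,0],[0,0,-0.1208]]
    - [-1,[0,0,0],[0,0,-0.1208]]
    - [-1,[0,0,0],[0,0,-0.1208]]
    - [-1,[0,0,0],[0,0,-0.1208]]
    - [-1,[0,0,0],[0,0,-0.1208]]

```text
clock: 2.82
eef_pos: [0.522, -0.1633, 0.2612]
tool_rot: [0.823, 0.568, -0.0, -0.0]
ft_force: [-0.6, 0.2, -0.0]
grip_width: -0.0002
```

Request:
play_rows:
  moves:
    - [-1,[0,0,0],[0,0,-0.1208]]
    - [-1,[0,0,0],[0,0,-0.1208]]
    - [-1,[0,0,0],[0,0,-0.1208]]
    - [-1,[0,0,0],[0,0,-0.1208]]
    - [-1,[0,0,0],[0,0,-0.1208]]
    - [-1,[0,0,0],[0,0,-0.1208]]
    - [-1,[0,0,0],[0,0,-0.1208]]
    - [-1,[0,0,0],[0,0,-0.1208]]
    - [-1,[0,0,0],[0,0,-0.1208]]
    - [-1,[0,0,0],[0,0,-0.1208]]
    - [-1,[0,0,0],[0,0,-0.1208]]
    - [-1,[0,0,0],[0,0,-0.1208]]

```text
clock: 3.82
eef_pos: [0.522, -0.1633, 0.2612]
tool_rot: [0.239, 0.971, 0.0, -0.0]
ft_force: [0.2, -0.2, 0.0]
grip_width: -0.0002
```

Request:
play_rows:
  moves:
    - [-1,[0,0,0],[0,0,-0.1208]]
    - [-1,[0,0,0],[0,0,-0.1208]]
    - [-1,[2.45,1.76,1.5],[0,0,0]]
    - [-1,[2.45,1.76,1.5],[0,0,0]]
    - [-1,[2.45,1.76,1.5],[0,0,0]]
    - [-1,[2.45,1.76,1.5],[0,0,0]]
    - [-1,[0,0,0],[0,0,0]]
    - [-1,[0,0,0],[0,0,0]]

```text
clock: 4.48
eef_pos: [0.4424, -0.0698, 0.2003]
tool_rot: [0.123, 0.992, 0.0, -0.002]
ft_force: [0.4, -0.1, 1.1]
grip_width: 0.0002
```

```bash
python3 - <<'E'
from h import *
st(); print(bot.get_obs()['joint_pos'].round(3))
E
```

```text
t 4.48 case pos mm [-50.1  70.2 200.3] toolx [-1.    -0.004  0.003] toolz [-0.003 -0.    -1.   ] F [ 0.41 -0.03  1.1 ] w 0.0
[-0.156  0.158 -0.182  1.235 -0.     0.09 ]
```

Request:
play_rows:
  moves:
    - [-1,[-0.2,0,0.6],[0,0,0]]
    - [-1,[-0.2,0,0.6],[0,0,0]]
    - [-1,[-0.2,0,0.6],[0,0,0]]
    - [-1,[-0.2,0,0.6],[0,0,0]]
    - [-1,[-0.2,0,0.6],[0,0,0]]
    - [-1,[-0.2,0,0.6],[0,0,0]]
    - [-1,[-0.2,0,0.6],[0,0,0]]

```text
clock: 5.07
eef_pos: [0.4589, -0.0747, 0.1589]
tool_rot: [0.125, 0.992, -0.0, 0.0]
ft_force: [0.7, 0.8, 2.6]
grip_width: -0.0002
```

Request:
play_rows:
  moves:
    - [-1,[-0.25,0,0.6],[0,0,0]]
    - [-1,[-0.25,0,0.6],[0,0,0]]
    - [-1,[-0.2,0,0.6],[0,0,0]]
    - [-1,[-0.2,0,0.6],[0,0,0]]
    - [-1,[-0.2,0,0.6],[0,0,0]]
    - [-1,[0,0,0.3],[0,0,0]]

```text
clock: 5.57
eef_pos: [0.4686, -0.077, 0.1251]
tool_rot: [0.125, 0.992, 0.0, -0.001]
ft_force: [1.3, -0.4, 1.5]
grip_width: 0.0
```

```bash
python3 - <<'E'
from h import *
st()
E
```

```text
t 5.57 case pos mm [-23.   69.7 125.1] toolx [-1.    -0.001  0.001] toolz [-0.001  0.    -1.   ] F [ 1.32 -0.08  1.53] w 0.0
```

Request:
play_rows:
  moves:
    - [-1,[0,0,0.4],[0,0,0]]
    - [-1,[0,0,0.4],[0,0,0]]
    - [-1,[0,0,0.2],[0,0,0]]
    - [-1,[0,0,0.2],[0,0,0]]
    - [-1,[0,0,0.1],[0,0,0]]
    - [-1,[0,0,0],[0,0,0]]

```text
clock: 6.07
eef_pos: [0.4684, -0.077, 0.113]
tool_rot: [0.125, 0.992, 0.0, -0.0]
ft_force: [0.7, -0.6, -0.6]
grip_width: -0.0003
```

Request:
play_rows:
  moves:
    - [-1,[0,0,0.1],[0,0,0]]
    - [-1,[0,0,0],[0,0,0]]
    - [-1,[0,0,0],[0,0,0]]

```text
clock: 6.32
eef_pos: [0.4684, -0.077, 0.1122]
tool_rot: [0.125, 0.992, 0.0, -0.0]
ft_force: [-0.4, -0.7, 0.1]
grip_width: 0.0002
```

```bash
python3 - <<'E'
from h import *
st()
E
```

```text
t 6.32 case pos mm [-23.1  69.7 112.2] toolx [-1.    -0.     0.001] toolz [-0.001 -0.    -1.   ] F [-0.24 -0.82  0.11] w 0.0
```

Request:
play_rows:
  moves:
    - [-1,[0,0,0.1],[0,0,0]]
    - [-1,[0,0,0],[0,0,0]]
    - [-1,[0,0,0],[0,0,0]]

```text
clock: 6.57
eef_pos: [0.4686, -0.077, 0.1112]
tool_rot: [0.125, 0.992, 0.0, -0.0]
ft_force: [1.1, -0.3, 0.1]
grip_width: 0.0001
```

Request:
play_rows:
  moves:
    - [-1,[0,0,0.1],[0,0,0]]
    - [-1,[0,0,0],[0,0,0]]
    - [-1,[0,0,0],[0,0,0]]

```text
clock: 6.82
eef_pos: [0.4688, -0.0771, 0.1105]
tool_rot: [0.125, 0.992, 0.0, 0.0]
ft_force: [-1.2, 1.4, 3.7]
grip_width: 0.0002
```

Request:
play_rows:
  moves:
    - [-1,[0,0,0.1],[0,0,0]]
    - [-1,[0,0,0],[0,0,0]]
    - [-1,[0,0,0],[0,0,0]]

```text
clock: 7.07
eef_pos: [0.4688, -0.0771, 0.1105]
tool_rot: [0.125, 0.992, -0.0, 0.0]
ft_force: [-2.9, 0.5, 10.2]
grip_width: 0.0003
```

Request:
play_rows:
  moves:
    - [-1,[0,0,-3],[0,0,0]]
    - [-1,[0,0,-3],[0,0,0]]
    - [-1,[0,0,-3],[0,0,0]]
    - [-1,[-2.45,-1.75,0],[0,0,0]]
    - [-1,[-2.45,-1.75,0],[0,0,0]]
    - [-1,[-2.45,-1.75,0],[0,0,0]]
    - [-1,[-2.45,-1.75,0],[0,0,0]]
    - [-1,[0,0,0],[0,0,0]]
    - [-1,[0,0,0],[0,0,0]]

```text
clock: 7.82
eef_pos: [0.5466, -0.1701, 0.198]
tool_rot: [0.126, 0.992, 0.0, -0.001]
ft_force: [1.2, 0.8, 0.6]
grip_width: -0.0003
```

```bash
python3 - <<'E'
from h import *
st()
im,d=snap('wrist'); snap('scene'); 
P=w2c(cloud('wrist')); 
uv=proj('wrist',c2w([[.0,0,.11],[.016,0,.11],[.06,0,.125],[.045,0,.11]])).round(0);print(uv.tolist())
u,v=uv[1].astype(int);x0=max(0,u-130);y0=max(0,min(v-60,200))
c=im[y0:y0+200,x0:x0+260];print(x0,y0)
cv2.imwrite('pics/w2.png',cv2.resize(c[:,:,::-1],None,fx=3,fy=3,interpolation=cv2.INTER_CUBIC))
m=(abs(P[...,1])<.014)&(P[...,0]>-.02)&(P[...,0]<.08)&(P[...,2]>.03)&(P[...,2]<.16)
v,u=np.where(m);print(len(v))
for uu in (-1,):
  for vv in range(v.min(),v.max()+1,2):
    g=u[v==vv]; 
    if len(g): p=P[vv,g]; print(vv,g.min(),g.max(),(np.median(p,0)*1e3).round(1).tolist())
m=(abs(P[...,1])<.1)&(P[...,0]>-.06)&(P[...,0]<-.01);print('lid z',np.percentile(P[m][:,2],[5,50,95]))
E
```

```text
t 7.82 case pos mm [ 75.7  -1.1 198. ] toolx [-1.     0.001  0.002] toolz [-0.002  0.    -1.   ] F [0.99 1.04 0.6 ] w -0.0
[[321.0, 114.0], [321.0, 135.0], [321.0, 194.0], [321.0, 171.0]]
191 75
3225
86 310 324 [-20.0, -2.1, 111.9]
88 303 339 [-18.6, 0.2, 110.9]
90 303 339 [-17.2, 0.2, 111.1]
92 303 339 [-15.8, 0.2, 110.8]
94 304 339 [-14.4, 0.9, 110.7]
96 303 339 [-12.9, 0.2, 111.0]
98 303 339 [-11.5, 0.2, 111.1]
100 303 339 [-10.0, 0.5, 110.8]
102 303 339 [-8.6, 0.2, 110.9]
104 303 339 [-7.1, 0.2, 110.9]
106 303 339 [-5.7, 0.2, 111.0]
108 303 339 [-4.2, 0.2, 110.9]
110 303 339 [-2.7, -0.2, 111.0]
112 303 338 [-1.2, -0.2, 110.4]
114 303 338 [0.5, -0.2, 104.5]
116 304 338 [2.0, 0.2, 104.3]
118 304 337 [3.8, -0.2, 99.9]
120 305 337 [5.3, 0.6, 99.9]
122 305 337 [6.9, 0.2, 99.9]
124 305 337 [8.5, 0.2, 99.6]
126 305 337 [10.1, 0.7, 99.5]
128 305 337 [11.7, -0.2, 99.4]
130 305 338 [13.0, 0.6, 102.5]
132 305 338 [14.1, 0.6, 108.5]
134 305 338 [15.6, 0.6, 108.7]
136 307 336 [19.8, -10.0, 84.0]
138 307 336 [21.5, -9.9, 85.0]
140 307 336 [23.0, -9.9, 86.7]
142 307 336 [24.5, -9.9, 88.3]
144 307 336 [26.0, 0.8, 90.2]
146 306 336 [27.5, 0.3, 91.8]
148 306 336 [29.0, 0.3, 93.2]
150 306 337 [30.4, 0.7, 95.0]
152 306 337 [32.0, 1.1, 96.2]
154 306 337 [33.5, 0.7, 97.5]
156 306 337 [34.9, 0.7, 99.0]
158 306 337 [36.4, 0.7, 100.2]
160 306 337 [37.9, 1.1, 101.3]
162 306 337 [39.2, 0.7, 103.1]
164 306 337 [40.6, 0.7, 104.7]
166 306 337 [42.0, 0.7, 106.0]
168 306 337 [43.3, 0.6, 108.1]
170 306 337 [44.3, 0.6, 110.7]
172 306 338 [45.4, 1.0, 113.4]
174 306 338 [46.4, 1.0, 116.1]
176 306 338 [47.9, 1.0, 116.5]
178 312 334 [47.5, 1.7, 124.8]
180 312 334 [48.5, 1.7, 127.1]
182 312 334 [49.5, 1.6, 129.1]
184 312 334 [51.3, 1.3, 128.4]
186 312 334 [53.1, 1.7, 127.7]
188 312 334 [54.9, 1.7, 127.0]
190 312 334 [56.7, 1.7, 126.3]
192 312 334 [58.5, 1.7, 125.8]
194 312 334 [60.4, 1.7, 125.1]
lid z [0.10963937 0.11084184 0.11202701]
```

View pics/w2.png

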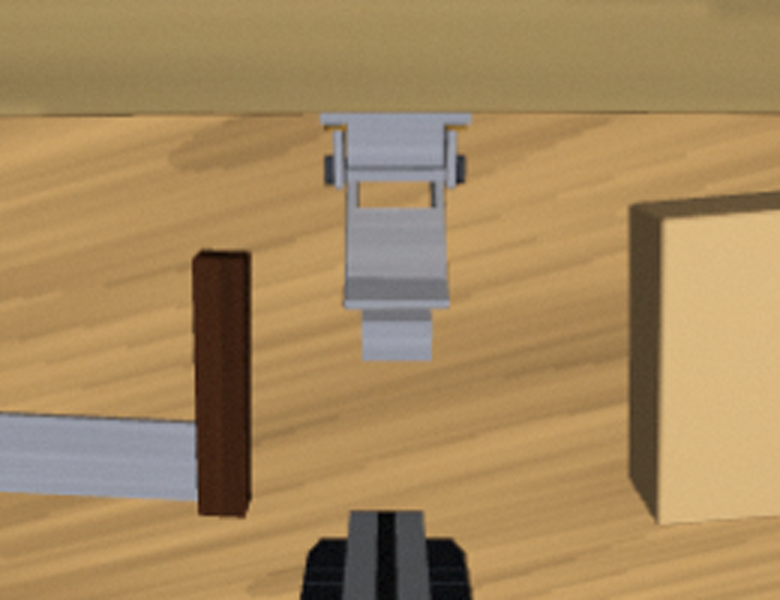

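The wrist view shows the lid shut, the keeper gap at crop (390,140–180), the handle tip at (395,300) and the claw's end at (397,335). Depth puts the claw top at about (55,1.5,126) mm in case axes, with the lever at about 2.36 rad. The lip is at about 107.8 mm, so roughly 2 mm low. I'll lower the fingers outside the claw and push it in.

Request:
play_rows:
  moves:
    - [-1,[-0.25,0.2,2],[0,0,0]]
    - [-1,[0,0,2],[0,0,0]]
    - [-1,[0,0,2],[0,0,0]]
    - [-1,[0,0,1.8],[0,0,0]]
    - [-1,[0,0,0],[0,0,0]]
    - [-1,[0,0,0],[0,0,0]]

```text
clock: 8.42
eef_pos: [0.548, -0.1666, 0.1209]
tool_rot: [0.124, 0.992, 0.0, -0.001]
ft_force: [0.4, -0.5, 0.2]
grip_width: 0.0001
```

Request:
play_rows:
  moves:
    - [-1,[0.4,0,0],[0,0,0]]
    - [-1,[0.4,0,0],[0,0,0]]
    - [-1,[0.4,0,0],[0,0,0]]
    - [-1,[0.4,0,0],[0,0,0]]
    - [-1,[0.4,0,0],[0,0,0]]
    - [-1,[0.4,0,0],[0,0,0]]
    - [-1,[0.4,0,0],[0,0,0]]
    - [-1,[0,0,0],[0,0,0]]

```text
clock: 9.08
eef_pos: [0.5211, -0.1606, 0.1217]
tool_rot: [0.125, 0.992, 0.0, -0.0]
ft_force: [0.5, 0.5, 3.4]
grip_width: 0.0
```

```bash
cat >> h.py <<'E'
def prof(ymax=.008,x=(-.005,.075)):
    snap('wrist');P=w2c(cloud('wrist'))-[0,0,.0009]
    m=(abs(P[...,1]-.001)<ymax)&(P[...,0]>x[0])&(P[...,0]<x[1])&(P[...,2]>.03)&(P[...,2]<.2)
    v,u=np.where(m)
    for vv in range(v.min(),v.max()+1,2):
        g=u[v==vv]
        if len(g): print(vv,(np.median(P[vv,g],0)*1e3).round(1).tolist())
E
python3 - <<'E'
from h import *
st();prof()
E
```

```text
t 9.08 case pos mm [ 48.6   1.8 121.7] toolx [-1.    -0.     0.001] toolz [-0.001  0.    -1.   ] F [0.38 0.64 3.37] w 0.0
161 [-4.9, -1.6, 109.4]
163 [-3.9, 1.4, 109.9]
165 [-2.8, 1.1, 109.9]
167 [-1.7, 0.9, 109.8]
169 [0.8, 1.1, 103.5]
171 [3.1, 0.8, 98.7]
173 [4.2, 0.8, 98.9]
175 [5.4, 0.8, 98.9]
177 [6.7, 0.8, 98.7]
179 [7.9, 0.8, 98.7]
181 [9.1, 0.8, 98.7]
183 [10.4, 0.8, 98.7]
185 [11.6, 0.8, 98.7]
187 [12.8, 0.8, 99.0]
189 [13.1, 0.8, 102.0]
191 [13.2, 1.1, 105.7]
193 [13.7, 1.1, 107.9]
195 [14.9, 1.4, 107.9]
197 [16.3, 1.1, 107.4]
201 [31.1, 1.1, 71.4]
203 [32.1, 0.7, 72.9]
205 [32.3, 0.7, 76.3]
207 [31.6, 1.1, 82.5]
209 [30.9, 1.1, 88.0]
211 [31.6, 1.1, 89.9]
213 [32.3, 0.8, 91.7]
215 [33.1, 0.8, 93.2]
217 [34.0, 0.8, 94.2]
219 [34.8, 1.1, 95.7]
221 [26.8, 0.9, 117.9]
223 [26.3, 1.2, 121.8]
225 [27.4, 1.2, 121.9]
227 [28.4, 1.2, 122.3]
229 [29.5, 0.9, 122.3]
231 [30.8, 1.2, 122.1]
233 [31.9, 0.9, 122.4]
235 [32.9, 0.9, 122.8]
237 [34.2, 0.9, 122.6]
239 [35.4, 0.9, 122.5]
241 [36.4, 0.9, 123.0]
243 [37.4, 1.2, 123.5]
245 [37.8, 0.9, 125.0]
247 [37.6, 1.4, 127.6]
249 [37.6, 1.7
[... 655 characters left out ...]
7 [37.3, 0.8, 175.5]
309 [37.2, 0.8, 176.7]
311 [37.1, 0.8, 177.9]
313 [37.4, 0.8, 178.7]
315 [37.2, 0.3, 179.9]
317 [32.6, 1.0, 186.2]
319 [32.5, 1.0, 187.2]
321 [32.6, 1.0, 188.0]
323 [32.1, -0.8, 189.6]
325 [32.0, -0.8, 190.5]
327 [32.1, -0.8, 191.3]
329 [32.7, -0.6, 191.6]
331 [32.3, -1.2, 192.8]
333 [32.5, -1.5, 193.5]
335 [32.4, -1.2, 194.3]
337 [32.5, -1.2, 195.1]
339 [32.7, -1.2, 195.7]
341 [33.2, -1.2, 196.0]
343 [33.0, -1.2, 197.0]
345 [33.3, -1.9, 197.4]
347 [34.4, -1.1, 197.1]
349 [40.8, 1.7, 191.8]
351 [43.7, 1.7, 189.9]
353 [38.6, 1.6, 195.4]
355 [38.7, 1.8, 196.1]
357 [38.8, 1.5, 196.7]
359 [38.0, 1.8, 198.2]
361 [37.7, 1.6, 199.2]
363 [38.1, 2.1, 199.5]
365 [38.6, 0.3, 199.8]
```

```bash
python3 - <<'E'
from h import *
im,d=snap('scene'); im2,d2=snap('side')
def crop(im,n):
    u,v=proj(n,c2w([[.03,0,.1]]))[0].astype(int); print(n,u-40,v-40); return cv2.resize(im[v-40:v+40,u-40:u+40,::-1],(400,400),interpolation=cv2.INTER_CUBIC)
cv2.imwrite('pics/s3.png',np.hstack([crop(im,'scene'),crop(im2,'side')]))
for n in('scene','side'):
    P=w2c(cloud(n)); m=(abs(P[...,1]-.001)<.016)&(P[...,0]>.018)&(P[...,0]<.08)&(P[...,2]>.05)&(P[...,2]<.135)
    q=P[m];q=q[np.argsort(q[:,2])];print(n,(q[::max(1,len(q)//40)]*1e3).round(0).astype(int).tolist())
E
```

```text
scene 221 185
side 298 119
scene [[18, -12, 59], [32, -13, 68], [42, -13, 70], [46, -11, 74], [20, -11, 77], [24, -14, 78], [29, -10, 81], [37, 14, 82], [37, 12, 83], [36, 10, 83], [36, -7, 83], [39, 7, 83], [31, 4, 84], [35, -7, 84], [45, 10, 85], [48, 6, 85], [43, 3, 85], [45, 15, 86], [38, 5, 86], [49, 14, 87], [53, 5, 87], [52, -9, 88], [52, 8, 88], [56, -1, 88], [57, -8, 89], [57, -3, 90], [38, 5, 92], [65, 7, 93], [39, -7, 95], [65, -7, 96], [68, 8, 96], [41, 0, 97], [18, -5, 99], [44, 7, 100], [42, 7, 102], [42, 3, 104], [41, -2, 105], [44, 0, 107], [59, 2, 122], [60, -3, 124], [60, -3, 127], [63, 1, 129], [60, 7, 130], [62, 4, 130], [61, -1, 131], [56, -8, 132], [61, 0, 133], [54, 16, 134], [57, -6, 135]]
side [[23, -13, 59], [29, -12, 65], [32, -12, 67], [24, -10, 69], [37, 14, 71], [32, -6, 72], [32, 6, 74], [33, 15, 77], [28, -10, 78], [30, 15, 79], [45, 12, 81], [37, 14, 82], [31, -8, 83], [47, 9, 84], [57, 2, 85], [47, 15, 86], [39, 11, 87], [51, -9, 87], [47, 3, 88], [49, 0, 88], [54, -10, 89], [56, 11, 90], [50, 4, 90], [57, 14, 91], [32, -5, 92], [62, 0, 93], [63, -8, 94], [32, 7, 94], [59, 10, 95], [60, -2, 96], [33, 6, 98], [37, -1, 101], [38, -2, 103], [37, 6, 114], [38, 4, 119], [36, -9, 121], [29, -8, 122], [43, 6, 123], [36, 2, 123], [34, 11, 124], [26, 9, 125], [51, 14, 129], [39, 9, 130], [37, -4, 132]]
```

View pics/s3.png

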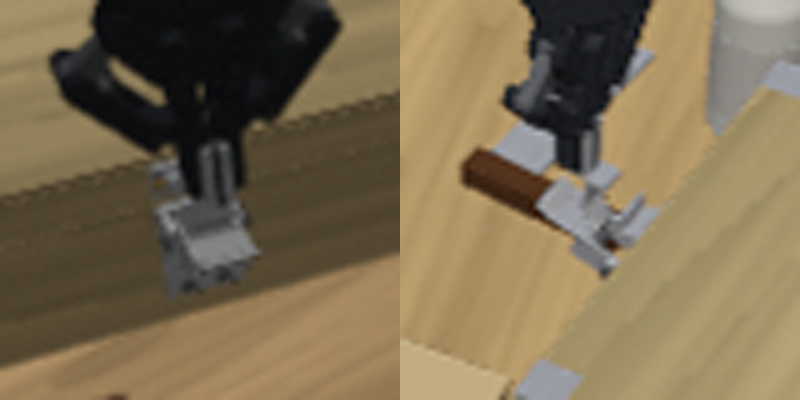

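Both views show that the lever has already dropped to about 1.85 rad. The claw stands upright with its top at about 122 mm, and the fingertip only just bears on its top edge. I'll back off, lower the fingers, and push it in from further down.

Request:
play_rows:
  moves:
    - [-1,[-0.4,0,-0.2],[0,0,0]]
    - [-1,[-0.4,0,0],[0,0,0]]
    - [-1,[0,0,0.6],[0,0,0]]
    - [-1,[0,0,0.6],[0,0,0]]
    - [-1,[0,0,0],[0,0,0]]
    - [-1,[0.3,0,0],[0,0,0]]
    - [-1,[0.3,0,0],[0,0,0]]
    - [-1,[0.3,0,0],[0,0,0]]
    - [-1,[0.2,0,0],[0,0,0]]
    - [-1,[0.2,0,0],[0,0,0]]
    - [-1,[0,0,0],[0,0,0]]

```text
clock: 10.15
eef_pos: [0.5171, -0.1596, 0.1117]
tool_rot: [0.125, 0.992, -0.0, 0.0]
ft_force: [-0.8, 0.5, 0.1]
grip_width: 0.0003
```

```bash
python3 - <<'E'
from h import *
st();prof(x=(-.005,.046))
E
```

```text
t 10.15 case pos mm [ 44.5   1.7 111.7] toolx [-1. -0. -0.] toolz [ 0. -0. -1.] F [-0.9   0.26  0.12] w 0.0
173 [-4.8, 1.9, 109.4]
175 [-4.0, 0.6, 110.2]
177 [-2.8, 0.9, 109.7]
179 [-1.7, 0.9, 109.7]
181 [1.0, 1.1, 103.6]
183 [3.5, 1.1, 98.7]
185 [4.6, 1.1, 98.7]
187 [5.7, 1.1, 98.8]
189 [7.0, 1.1, 98.6]
191 [8.1, 1.1, 98.7]
193 [9.3, 1.1, 98.8]
195 [10.4, 1.1, 98.9]
197 [11.6, 1.1, 98.8]
199 [12.8, 1.1, 98.9]
201 [13.2, 1.1, 101.3]
203 [13.3, 0.8, 104.4]
205 [13.3, 0.9, 107.7]
207 [14.4, 1.1, 107.9]
209 [15.4, 1.1, 108.1]
211 [30.9, 1.0, 71.0]
213 [31.9, 1.4, 72.2]
215 [29.9, 1.1, 80.8]
217 [28.4, 1.1, 87.8]
219 [28.9, 1.1, 89.8]
221 [29.6, 1.1, 91.3]
223 [19.2, 0.9, 118.4]
225 [19.6, 0.9, 120.0]
227 [20.6, 0.9, 120.2]
229 [21.6, 1.2, 120.6]
231 [22.6, 0.9, 120.8]
233 [23.6, 0.9, 120.9]
235 [24.6, 0.9, 121.3]
237 [25.6, 0.9, 121.4]
239 [26.5, 0.9, 121.9]
241 [27.6, 0.9, 122.0]
243 [28.6, 0.9, 122.4]
245 [29.5, 0.9, 122.7]
247 [30.5, 0.9, 123.1]
249 [33.4, 1.7, 119.8]
251 [33.4, 1.7, 121.9]
253 [33.4, 1.9, 124.0]
255 [33.3, 1.2, 126.2]
257 [33.3, 0.9, 128.2]
259 [33.5, 0.9, 129.7]
26
[... 931 characters left out ...]
.3]
341 [27.8, -2.4, 187.1]
343 [27.8, -2.4, 187.8]
345 [28.0, -2.5, 188.4]
347 [28.3, -2.4, 188.9]
349 [28.1, -2.5, 189.8]
351 [27.9, -2.5, 190.6]
353 [30.8, -0.6, 188.7]
355 [33.9, 1.3, 186.6]
357 [34.1, 0.8, 187.2]
359 [33.3, 1.0, 188.6]
361 [33.0, 0.8, 189.6]
363 [33.0, 1.0, 190.2]
365 [32.8, 0.9, 191.2]
367 [32.8, 1.0, 191.8]
369 [32.9, 1.0, 192.4]
371 [33.2, 1.0, 192.8]
373 [33.0, 1.0, 193.6]
375 [32.9, 0.9, 194.4]
377 [33.0, 1.0, 194.9]
379 [33.3, 0.9, 195.3]
381 [33.4, 1.3, 195.9]
383 [33.3, 1.3, 196.6]
385 [33.3, 1.4, 197.2]
387 [33.4, 1.4, 197.7]
389 [33.6, 1.6, 198.1]
391 [33.7, 1.4, 198.7]
393 [33.3, 2.0, 199.5]
395 [33.9, 2.0, 199.6]
397 [34.3, 4.6, 199.9]
399 [35.4, 3.6, 199.7]
```

Request:
play_rows:
  moves:
    - [-1,[0.2,0,0],[0,0,0]]
    - [-1,[0.2,0,0],[0,0,0]]
    - [-1,[0.2,0,0],[0,0,0]]
    - [-1,[0.2,0,0],[0,0,0]]
    - [-1,[0.1,0,0],[0,0,0]]
    - [-1,[0,0,0],[0,0,0]]

```text
clock: 10.7
eef_pos: [0.5083, -0.1573, 0.1113]
tool_rot: [0.125, 0.992, 0.0, -0.0]
ft_force: [0.4, 0.7, 0.7]
grip_width: -0.0
```

```bash
python3 - <<'E'
from h import *
st();prof(x=(0.005,.033))
E
```

```text
t 10.7 case pos mm [ 35.4   1.8 111.3] toolx [-1. -0.  0.] toolz [-0.  0. -1.] F [0.27 0.77 0.75] w -0.0
201 [5.1, 1.4, 98.2]
203 [6.1, 0.8, 98.8]
205 [7.3, 1.1, 98.8]
207 [8.6, 1.1, 98.6]
209 [9.8, 1.1, 98.7]
211 [11.0, 1.1, 98.6]
213 [12.3, 0.8, 98.7]
215 [13.2, 1.1, 99.4]
217 [13.3, 1.1, 102.4]
219 [13.3, 0.9, 105.2]
221 [9.9, 0.9, 116.1]
223 [10.9, 0.9, 116.3]
225 [11.7, 0.9, 117.1]
227 [12.7, 0.9, 117.4]
229 [13.6, 0.9, 117.9]
231 [14.6, 0.9, 118.2]
233 [15.5, 0.9, 118.6]
235 [16.3, 0.9, 119.4]
237 [17.3, 0.9, 119.6]
239 [18.3, 0.9, 119.9]
241 [19.1, 0.9, 120.7]
243 [20.0, 0.9, 121.1]
245 [24.4, 1.7, 114.9]
247 [24.3, 1.7, 117.3]
249 [24.3, 1.7, 119.5]
251 [24.5, 1.7, 121.4]
253 [24.4, 1.7, 123.7]
255 [24.4, 1.2, 125.6]
257 [24.4, 0.7, 127.6]
259 [24.4, 1.2, 129.5]
261 [24.4, 1.0, 131.4]
263 [24.4, 1.0, 133.4]
265 [24.6, 1.4, 134.8]
267 [24.5, 1.0, 136.6]
269 [24.3, 0.8, 138.7]
271 [24.4, 1.0, 140.1]
273 [24.4, 1.0, 141.7]
275 [24.6, 1.2, 143.1]
277 [24.5, 1.0, 144.7]
279 [24.6, 1.0, 146.1]
281 [24.6, 1.0, 147.7]
283 [24.9, 0.8, 148.8]
285 [23.7, 0.8, 151.9]
287 [23.5, 1.0, 153.
[... 618 characters left out ...]
.8]
341 [18.9, -2.4, 186.6]
343 [18.8, -2.4, 187.5]
345 [19.0, -2.6, 188.0]
347 [18.7, -2.6, 189.0]
349 [19.0, -2.7, 189.5]
351 [18.6, -2.8, 190.6]
353 [22.2, -0.4, 187.9]
355 [24.7, 0.8, 186.4]
357 [24.8, 0.7, 187.1]
359 [24.1, 1.0, 188.4]
361 [24.0, 1.0, 189.3]
363 [23.8, 0.9, 190.1]
365 [24.0, 1.0, 190.6]
367 [24.1, 1.0, 191.2]
369 [24.1, 1.0, 191.9]
371 [24.2, 1.0, 192.5]
373 [24.1, 0.9, 193.2]
375 [24.0, 0.7, 194.0]
377 [23.9, 1.0, 194.7]
379 [24.2, 0.9, 195.0]
381 [24.2, 1.7, 195.7]
383 [24.3, 1.3, 196.2]
385 [24.4, 1.3, 196.8]
387 [24.4, 1.3, 197.3]
389 [24.4, 1.6, 197.9]
391 [24.6, 1.3, 198.3]
393 [24.3, 1.6, 199.2]
395 [24.6, 1.7, 199.5]
397 [25.0, 2.9, 199.8]
399 [26.0, 2.8, 199.6]
```

Request:
play_rows:
  moves:
    - [-1,[0.2,0,0],[0,0,0]]
    - [-1,[0.2,0,0],[0,0,0]]
    - [-1,[0,0,0],[0,0,0]]
    - [-1,[0,0,0],[0,0,0]]

```text
clock: 11.08
eef_pos: [0.5045, -0.1564, 0.1112]
tool_rot: [0.125, 0.992, 0.0, -0.0]
ft_force: [-0.9, -0.0, -0.0]
grip_width: 0.0001
```

```bash
sed -i 's/<.2)$/<.126)/' h.py; python3 - <<'E'
from h import *
st();prof(x=(0.005,.033))
E
```

```text
t 11.08 case pos mm [ 31.5   1.8 111.2] toolx [-1. -0.  0.] toolz [-0.  0. -1.] F [-0.83 -0.24 -0.02] w 0.0
208 [5.2, 1.4, 98.7]
210 [6.3, 1.1, 98.9]
212 [7.6, 1.1, 98.8]
214 [8.9, 1.1, 98.8]
216 [10.0, 1.1, 99.1]
218 [11.3, 1.1, 98.9]
220 [6.4, 1.2, 113.6]
222 [7.2, 1.2, 114.3]
224 [8.2, 0.9, 114.7]
226 [9.1, 0.9, 115.4]
228 [10.0, 0.9, 115.9]
230 [10.8, 0.9, 116.6]
232 [11.6, 0.9, 117.4]
234 [12.6, 0.9, 117.7]
236 [13.5, 0.9, 118.1]
238 [14.4, 0.9, 118.6]
240 [15.3, 0.9, 119.1]
242 [16.1, 0.9, 119.8]
244 [22.3, 0.9, 110.1]
246 [20.4, 1.7, 116.1]
248 [20.3, 2.0, 118.5]
250 [20.4, 2.0, 120.6]
252 [20.4, 1.7, 122.7]
254 [20.6, 1.2, 124.3]
256 [24.1, -5.4, 120.2]
258 [24.3, -5.8, 122.0]
260 [24.7, -6.3, 123.3]
262 [24.8, -6.5, 125.1]
```

Request:
play_rows:
  moves:
    - [-1,[-0.6,0,0],[0,0,0]]
    - [-1,[0,0,-1.5],[0,0,0]]
    - [-1,[0,0,0],[0,0,0]]
    - [-1,[0.6,0,0],[0,0,0]]
    - [-1,[0.7,0,0],[0,0,0]]
    - [-1,[0.6,0,0],[0,0,0]]
    - [-1,[0,0,0.3],[0,0,0]]
    - [-1,[0,0,0],[0,0,0]]

```text
clock: 11.8
eef_pos: [0.491, -0.1529, 0.1225]
tool_rot: [0.125, 0.992, 0.0, -0.001]
ft_force: [0.2, 0.1, -0.1]
grip_width: -0.0
```

Request:
play_rows:
  moves:
    - [-1,[0,0,0.15],[0,0,0]]
    - [-1,[0,0,0.15],[0,0,0]]
    - [-1,[-0.05,0,0.1],[0,0,0]]
    - [-1,[0,0,0],[0,0,0]]

```text
clock: 12.13
eef_pos: [0.493, -0.1535, 0.1194]
tool_rot: [0.125, 0.992, -0.0, 0.0]
ft_force: [-0.2, -0.2, 2.5]
grip_width: -0.0005
```

```bash
python3 - <<'E'
from h import *
st()
E
```

```text
t 12.13 case pos mm [ 19.6   1.7 119.4] toolx [-1.    -0.001 -0.   ] toolz [ 0. -0. -1.] F [-0.19 -0.2   2.54] w -0.0
```

Request:
play_rows:
  moves:
    - [-1,[-0.03,0,0.1],[0,0,0]]
    - [-1,[-0.03,0,0.1],[0,0,0]]
    - [-1,[-0.03,0,0.1],[0,0,0]]
    - [-1,[0,0,0],[0,0,0]]

```text
clock: 12.47
eef_pos: [0.4936, -0.1536, 0.1163]
tool_rot: [0.125, 0.992, -0.0, 0.0]
ft_force: [-0.8, -0.9, 2.1]
grip_width: 0.0002
```

```bash
python3 - <<'E'
from h import *
st();prof(x=(0.003,.033))
E
```

```text
t 12.47 case pos mm [ 20.3   1.7 116.3] toolx [-1.    -0.001 -0.   ] toolz [ 0. -0. -1.] F [-0.59 -1.04  2.1 ] w 0.0
221 [4.2, 1.1, 98.8]
223 [5.5, 1.1, 98.9]
225 [6.8, 1.1, 98.9]
227 [8.2, 1.1, 98.7]
229 [9.5, 1.1, 98.8]
231 [10.7, 1.1, 99.0]
233 [12.2, 1.1, 98.7]
235 [7.8, 1.1, 110.6]
237 [8.8, 1.1, 111.2]
239 [9.9, 1.1, 111.4]
241 [10.8, 1.1, 112.2]
243 [11.8, 1.1, 112.6]
245 [9.3, 1.4, 119.8]
247 [9.3, 1.2, 122.0]
249 [9.3, 0.9, 124.4]
251 [12.6, -5.4, 120.5]
253 [16.8, -6.2, 115.1]
255 [12.8, -5.7, 124.4]
257 [13.3, -6.2, 125.7]
```

Request:
play_rows:
  moves:
    - [-1,[-0.03,0,0.1],[0,0,0]]
    - [-1,[-0.03,0,0.1],[0,0,0]]
    - [-1,[0,0,0],[0,0,0]]

```text
clock: 12.77
eef_pos: [0.4941, -0.1537, 0.1142]
tool_rot: [0.125, 0.992, 0.0, -0.0]
ft_force: [-0.0, 0.9, 3.1]
grip_width: -0.0002
```

Request:
play_rows:
  moves:
    - [-1,[-0.03,0,0.1],[0,0,0]]
    - [-1,[0,0,0],[0,0,0]]
    - [-1,[0,0,0],[0,0,0]]

```text
clock: 13.02
eef_pos: [0.4945, -0.1538, 0.1135]
tool_rot: [0.125, 0.992, -0.0, 0.0]
ft_force: [-0.8, -0.1, 5.0]
grip_width: -0.0001
```

```bash
python3 - <<'E'
from h import *
st();prof(x=(0.003,.033))
E
```

```text
t 13.02 case pos mm [ 21.2   1.7 113.5] toolx [-1.    -0.001 -0.   ] toolz [ 0. -0. -1.] F [-0.78 -0.34  5.03] w -0.0
221 [3.9, 0.8, 98.9]
223 [5.3, 0.8, 98.7]
225 [6.6, 0.5, 98.6]
227 [7.7, 0.8, 99.0]
229 [9.0, 0.5, 98.9]
231 [10.3, 1.1, 99.1]
233 [11.7, 1.1, 98.9]
235 [8.4, 1.4, 108.5]
237 [9.3, 0.8, 109.1]
239 [10.4, 1.1, 109.5]
241 [11.4, 1.1, 110.0]
243 [12.4, 1.1, 110.4]
245 [10.2, 1.1, 117.1]
247 [10.2, 1.1, 119.4]
249 [10.1, 1.2, 121.7]
251 [10.2, 0.9, 123.6]
253 [10.3, 0.7, 125.5]
255 [14.4, -5.5, 120.4]
257 [13.9, -5.9, 123.4]
259 [14.1, -5.8, 125.0]
```

Request:
play_rows:
  moves:
    - [-1,[-0.02,0,0.05],[0,0,0]]
    - [-1,[0,0,0],[0,0,0]]
    - [-1,[0,0,0],[0,0,0]]

```text
clock: 13.32
eef_pos: [0.4946, -0.1539, 0.1134]
tool_rot: [0.125, 0.992, -0.0, 0.0]
ft_force: [-1.2, 0.8, 6.3]
grip_width: -0.0001
```

Request:
play_rows:
  moves:
    - [-1,[-0.02,0,0.05],[0,0,0]]
    - [-1,[0,0,0],[0,0,0]]
    - [-1,[0,0,0],[0,0,0]]

```text
clock: 13.57
eef_pos: [0.4947, -0.1539, 0.1132]
tool_rot: [0.125, 0.992, -0.0, 0.0]
ft_force: [-2.2, 0.2, 8.2]
grip_width: 0.0002
```

```bash
python3 - <<'E'
from h import *
st();prof(x=(0.003,.033))
E
```

```text
t 13.57 case pos mm [ 21.4   1.7 113.2] toolx [-1.    -0.001 -0.   ] toolz [ 0. -0. -1.] F [-2.21 -0.4   8.19] w 0.0
221 [4.0, 0.8, 98.8]
223 [5.3, 0.8, 98.8]
225 [6.5, 0.8, 98.9]
227 [7.9, 0.8, 98.8]
229 [9.2, 0.8, 98.7]
231 [10.4, 0.8, 98.9]
233 [11.8, 1.1, 98.7]
235 [8.5, 1.1, 108.4]
237 [9.6, 1.1, 108.7]
239 [10.6, 0.8, 109.3]
241 [11.4, 0.8, 110.1]
243 [12.5, 1.1, 110.4]
245 [10.4, 1.1, 116.8]
247 [10.4, 0.9, 118.9]
249 [10.4, 0.9, 121.3]
251 [10.3, 0.9, 123.5]
253 [10.5, 0.4, 125.3]
255 [14.3, -5.7, 120.7]
257 [14.4, -5.7, 122.5]
259 [14.3, -5.9, 124.8]
```

The claw is seated: its nose is about 4 mm behind the lip and about 4 mm below its top, at about 8 N. I'll add a touch more pressure, then back off and look at the handle.

Request:
play_rows:
  moves:
    - [-1,[0,0,0.03],[0,0,0]]
    - [-1,[0,0,0],[0,0,0]]
    - [-1,[0,0,0],[0,0,0]]

```text
clock: 13.87
eef_pos: [0.4947, -0.1539, 0.1131]
tool_rot: [0.125, 0.992, -0.0, 0.0]
ft_force: [-3.3, 1.1, 10.7]
grip_width: -0.0002
```

Request:
play_rows:
  moves:
    - [-1,[0,0,-0.5],[0,0,0]]
    - [-1,[0,0,-2],[0,0,0]]
    - [-1,[0,0,-2],[0,0,0]]
    - [-1,[-2,0,-2],[0,0,0]]
    - [-1,[-3,0,0],[0,0,0]]
    - [-1,[-1.5,0,0],[0,0,0]]
    - [-1,[0,0,0],[0,0,0]]
    - [-1,[0,0,0],[0,0,0]]

```text
clock: 14.53
eef_pos: [0.5574, -0.1698, 0.1758]
tool_rot: [0.125, 0.992, 0.0, -0.001]
ft_force: [0.6, 0.2, -1.1]
grip_width: 0.0002
```

```bash
python3 - <<'E'
from h import *
st();prof(x=(-0.003,.078))
s=load('wrist');im=s['im'];u,v=proj('wrist',c2w([[.03,0,.1]]))[0].astype(int)
cv2.imwrite('pics/w4.png',cv2.resize(im[v-80:v+80,u-100:u+100,::-1],None,fx=3,fy=3,interpolation=cv2.INTER_CUBIC))
E
```

```text
t 14.53 case pos mm [ 86.1   1.8 175.8] toolx [-1.    -0.001  0.002] toolz [-0.002  0.    -1.   ] F [ 0.56  0.36 -1.07] w 0.0
95 [-2.8, 1.1, 109.8]
97 [-1.4, 1.1, 109.8]
99 [-0.2, 1.1, 103.0]
101 [1.1, 1.1, 103.2]
103 [2.5, 1.1, 99.2]
105 [3.9, 1.1, 98.7]
107 [5.3, 1.1, 98.8]
109 [6.6, 1.1, 99.1]
111 [7.8, 0.7, 108.0]
113 [9.2, 0.7, 109.0]
115 [10.5, 0.7, 109.5]
117 [11.8, 0.7, 110.1]
119 [13.1, 0.7, 110.7]
121 [14.5, 0.7, 111.3]
123 [15.7, 0.7, 112.3]
125 [17.1, 0.7, 112.5]
127 [18.4, 0.7, 113.1]
129 [20.0, 1.1, 110.5]
131 [21.7, 1.1, 106.8]
133 [23.5, 1.1, 103.0]
135 [25.4, 1.1, 98.7]
137 [27.3, 1.0, 94.9]
139 [32.3, 1.0, 64.8]
141 [34.2, 1.0, 63.6]
145 [36.4, 1.0, 72.4]
147 [38.1, 1.0, 72.6]
149 [39.8, 1.0, 72.4]
151 [41.7, 1.0, 71.6]
153 [43.5, 1.0, 70.9]
155 [45.2, 1.0, 71.1]
157 [47.0, 1.0, 70.4]
159 [48.9, 1.0, 70.0]
161 [50.6, 1.0, 70.1]
163 [52.5, 1.0, 69.4]
165 [54.4, 1.0, 68.7]
167 [56.3, 1.0, 68.3]
169 [58.1, 1.0, 68.1]
171 [60.0, 1.0, 67.8]
173 [61.8, 1.0, 68.0]
175 [63.7, 1.0, 67.9]
177 [65.3, 1.0, 68.6]
179 [66.9, 1.0, 69.4]
181 [68.8, 1.0, 69.6]
183 [70.5, 1.0, 69.9]
```

View pics/w4.png

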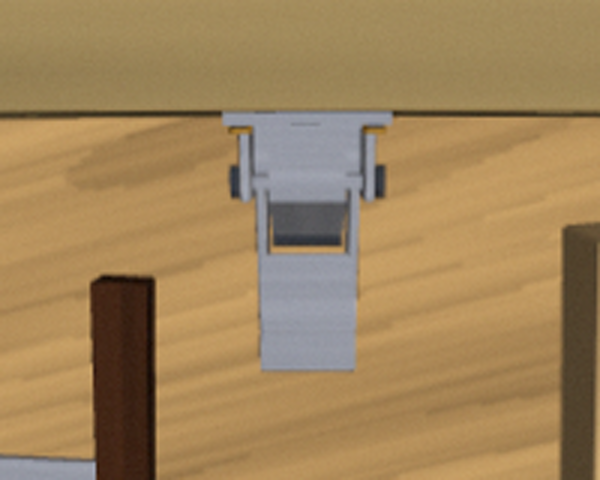

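The wrist view shows the claw hooked in the keeper at (300,130–190) and the handle lying outward at (308,255–370). Depth gives a lever angle of about 1.37 rad. Next I plan the lever path, with the fingertip's inner corner riding on the handle at about 42 mm.

```bash
cat > plan.py <<'E'
import numpy as np,sys
H=np.array([16.6,70.])
def tcp(a,b,off=7,r=42):
    c=H+r*np.array([np.sin(a),-np.cos(a)])+off*np.array([np.cos(a),np.sin(a)])
    return c-11*np.array([-np.cos(b),np.sin(b)])
def rows(p0,b0,poses):
    for (p,b) in poses:
        d=p-p0; tx=np.array([-np.cos(b0),np.sin(b0)]);tz=np.array([-np.sin(b0),-np.cos(b0)])
        print([[-1,[round(d@tx/10,2),0,round(d@tz/10,2)],[0,round(b-b0,3),0]],],p.round(1),round(b,2)); p0=p;b0=b
E
python3 - <<'E'
from plan import *
print('approach');rows(np.array([86.1,175.8]),0,[(tcp(1.37,.2,off=20),.2)])
L=[(1.37,.2)]+[(a,b) for a,b in zip(np.arange(1.31,.89,-.06),[.2]*3+[.25,.3,.35,.4])]
rows(tcp(1.37,.2,20),.2,[(tcp(a,b),b) for a,b in L])
L2=[(a,b) for a,b in zip(np.arange(.83,-.15,-.07),[.45,.5,.55]+[.6]*20)]
print('st2');rows(tcp(*L[-1]),L[-1][1],[(tcp(a,b),b) for a,b in L2])
E
```

```text
approach
[[-1, [np.float64(1.36), 0, np.float64(9.68)], [0, 0.2, 0]]] [72.5 79. ] 0.2
[[-1, [np.float64(0.0), 0, np.float64(1.3)], [0, 0.0, 0]]] [69.9 66.3] 0.2
[[-1, [np.float64(-0.03), 0, np.float64(0.25)], [0, 0.0, 0]]] [69.8 63.7] 0.2
[[-1, [np.float64(-0.02), 0, np.float64(0.25)], [0, 0.0, 0]]] [69.4 61.2] 0.2
[[-1, [np.float64(-0.0), 0, np.float64(0.26)], [0, 0.0, 0]]] [69.  58.7] 0.2
[[-1, [np.float64(0.01), 0, np.float64(0.31)], [0, 0.05, 0]]] [68.2 55.7] 0.25
[[-1, [np.float64(0.02), 0, np.float64(0.31)], [0, 0.05, 0]]] [67.3 52.7] 0.3
[[-1, [np.float64(0.02), 0, np.float64(0.31)], [0, 0.05, 0]]] [66.2 49.8] 0.35
[[-1, [np.float64(0.02), 0, np.float64(0.31)], [0, 0.05, 0]]] [65. 47.] 0.4
st2
[[-1, [np.float64(0.06), 0, np.float64(0.56)], [0, 0.05, 0]]] [62.2 42. ] 0.45
[[-1, [np.float64(0.05), 0, np.float64(0.35)], [0, 0.05, 0]]] [60.3 39.1] 0.5
[[-1, [np.float64(0.05), 0, np.float64(0.35)], [0, 0.05, 0]]] [58.1 36.3] 0.55
[[-1, [np.float64(0.06), 0, np.float64(0.35)], [0, 0.05, 0]]] [55.8 33.7] 0.6
[[-1, [np.float64(0.07), 0, np.float64(0.29)], [0, 0.0, 0]]] [53.6 31.6] 0.6
[[-1, [np.float64(0.09), 0, np.float64(0.29)], [0, 0.0, 0]]] [51.3 29.8] 0.6
[[-1, [np.float64(0.11), 0, np.float64(0.28)], [0, 0.0, 0]]] [48.8 28.1] 0.6
[[-1, [np.float64(0.12), 0, np.float64(0.27)], [0, 0.0, 0]]] [46.3 26.5] 0.6
[[-1, [np.float64(0.14), 0, np.float64(0.26)], [0, 0.0, 0]]] [43.6 25.2] 0.6
[[-1, [np.float64(0.16), 0, np.float64(0.25)], [0, 0.0, 0]]] [40.9 24. ] 0.6
[[-1, [np.float64(0.18), 0, np.float64(0.24)], [0, 0.0, 0]]] [38.1 23.1] 0.6
[[-1, [np.float64(0.19), 0, np.float64(0.23)], [0, 0.0, 0]]] [35.2 22.3] 0.6
[[-1, [np.float64(0.21), 0, np.float64(0.21)], [0, 0.0, 0]]] [32.3 21.7] 0.6
[[-1, [np.float64(0.22), 0, np.float64(0.2)], [0, 0.0, 0]]] [29.3 21.4] 0.6
```

Request:
play_rows:
  moves:
    - [-1,[0.4,0,3.2],[0,0,0]]
    - [-1,[0.5,0,3.2],[0,0,0]]
    - [-1,[0.46,0,3.2],[0,0,0]]
    - [-1,[0,0,0],[0,0.1,0]]
    - [-1,[0,0,0],[0,0.1,0]]
    - [-1,[0,0,0],[0,0,0]]
    - [-1,[0,0,0],[0,0,0]]

```text
clock: 15.17
eef_pos: [0.5442, -0.1665, 0.0789]
tool_rot: [0.124, 0.987, 0.013, -0.1]
ft_force: [-0.6, 0.8, 0.1]
grip_width: -0.0003
```

```bash
python3 - <<'E'
from h import *
st();print(bot.get_obs()['joint_pos'].round(3))
E
```

```text
t 15.17 case pos mm [72.5  1.8 78.9] toolx [-0.98  -0.001  0.201] toolz [-0.201  0.    -0.98 ] F [-0.81  0.58  0.05] w -0.0
[-0.292  0.638  0.193  1.328 -0.008 -0.042]
```

Tracking is exact, so I'll start down onto the handle.

Request:
play_rows:
  moves:
    - [-1,[0,0,0.6],[0,0,0]]
    - [-1,[0,0,0.4],[0,0,0]]
    - [-1,[0,0,0.3],[0,0,0]]
    - [-1,[0,0,0],[0,0,0]]

```text
clock: 15.5
eef_pos: [0.5413, -0.1658, 0.0688]
tool_rot: [0.124, 0.987, 0.012, -0.099]
ft_force: [0.0, -0.4, -0.1]
grip_width: -0.0
```

Request:
play_rows:
  moves:
    - [-1,[-0.03,0,0.25],[0,0,0]]
    - [-1,[-0.02,0,0.25],[0,0,0]]
    - [-1,[0,0,0],[0,0,0]]

```text
clock: 15.75
eef_pos: [0.5417, -0.1659, 0.0636]
tool_rot: [0.124, 0.987, 0.012, -0.099]
ft_force: [0.1, 1.1, 1.5]
grip_width: 0.0003
```

```bash
python3 - <<'E'
from h import *
st()
E
```

```text
t 15.75 case pos mm [69.9  1.7 63.6] toolx [-0.98  -0.     0.198] toolz [-0.198 -0.    -0.98 ] F [-0.17  1.06  1.53] w 0.0
```

Request:
play_rows:
  moves:
    - [-1,[-0.02,0,0.25],[0,0,0]]
    - [-1,[0,0,0.26],[0,0,0]]
    - [-1,[0,0,0],[0,0,0]]

```text
clock: 16.0
eef_pos: [0.5407, -0.1656, 0.058]
tool_rot: [0.124, 0.987, 0.012, -0.099]
ft_force: [-0.2, 0.3, 2.6]
grip_width: 0.0003
```

```bash
python3 - <<'E'
from h import *
st()
E
```

```text
t 16.0 case pos mm [68.9  1.8 58. ] toolx [-0.98  -0.     0.199] toolz [-0.199 -0.    -0.98 ] F [-0.27  0.23  2.63] w 0.0
```

Request:
play_rows:
  moves:
    - [-1,[0.01,0,0.31],[0,0.05,0]]
    - [-1,[0.02,0,0.31],[0,0.05,0]]
    - [-1,[0,0,0],[0,0,0]]

```text
clock: 16.25
eef_pos: [0.5392, -0.1653, 0.051]
tool_rot: [0.123, 0.981, 0.019, -0.15]
ft_force: [-1.5, -0.5, 4.8]
grip_width: -0.0001
```

Request:
play_rows:
  moves:
    - [-1,[0.02,0,0.31],[0,0.05,0]]
    - [-1,[0.02,0,0.31],[0,0.05,0]]
    - [-1,[0,0,0],[0,0,0]]

```text
clock: 16.5
eef_pos: [0.5369, -0.1646, 0.0449]
tool_rot: [0.122, 0.972, 0.025, -0.198]
ft_force: [-1.1, 0.3, 4.5]
grip_width: 0.0002
```

```bash
python3 - <<'E'
from h import *
st()
E
```

```text
t 16.5 case pos mm [64.9  1.8 44.9] toolx [-0.92  -0.001  0.392] toolz [-0.392 -0.    -0.92 ] F [-1.1  -0.    4.47] w 0.0
```

```bash
python3 - <<'E'
from h import *
prof(x=(-0.003,.03))
s=load('wrist');im=s['im'];u,v=proj('wrist',c2w([[.03,0,.09]]))[0].astype(int);print(u,v)
v=max(v,80)
cv2.imwrite('pics/w5.png',cv2.resize(im[v-80:v+80,u-100:u+100,::-1],None,fx=3,fy=3,interpolation=cv2.INTER_CUBIC))
E
```

```text
88 [-2.9, -1.0, 111.4]
90 [-2.7, 1.2, 110.2]
92 [-2.2, 1.1, 109.9]
94 [-1.5, 1.1, 109.8]
96 [-1.1, 0.9, 108.9]
98 [-1.0, 1.1, 107.4]
100 [-1.1, 0.9, 105.4]
102 [-1.0, 1.0, 103.8]
104 [-0.4, 1.0, 103.4]
106 [0.3, 1.0, 103.3]
108 [1.1, 0.9, 103.3]
110 [1.9, 0.9, 103.5]
112 [2.0, 1.0, 101.7]
114 [2.0, 1.0, 99.7]
116 [2.5, 1.0, 98.8]
118 [3.3, 1.0, 98.7]
120 [4.1, 1.2, 98.8]
122 [8.3, 1.1, 108.2]
124 [9.1, 1.1, 108.4]
126 [9.9, 1.1, 108.6]
128 [10.8, 1.1, 109.1]
130 [11.5, 0.9, 109.3]
132 [12.4, 1.1, 109.6]
134 [13.1, 1.1, 109.7]
136 [13.9, 1.1, 110.0]
138 [14.8, 0.9, 110.3]
140 [15.4, 0.9, 110.3]
142 [16.2, 0.9, 110.6]
144 [17.0, 0.9, 110.9]
146 [17.8, 0.9, 111.0]
148 [18.5, 1.3, 111.2]
150 [19.3, 1.1, 111.6]
152 [20.0, 0.9, 111.4]
154 [20.3, 0.9, 109.8]
156 [20.7, 1.1, 108.5]
158 [21.1, 0.9, 107.3]
160 [21.6, 0.9, 105.8]
162 [22.0, 0.9, 104.3]
164 [22.4, 1.1, 102.9]
166 [22.9, 1.1, 101.4]
168 [23.4, 0.9, 99.8]
170 [23.8, 1.1, 98.2]
172 [24.3, 0.8, 96.2]
174 [24.8, 1.0, 94.5]
176 [25.3, 1.0, 92.5]
178 [25.9, 0.8, 91.0]
180 [26.4, 1.0, 88.8]
182 [24.0, 0.9, 65.2]
184 [24.7, 0.9, 62.9]
186 [25.4, 0.9, 60.2]
188 [26.3, 0.9, 58.7]
190 [27.3, 1.2, 58.3]
192 [28.2, 0.9, 57.5]
194 [29.2, 1.2, 55.8]
315 188
```

View pics/w5.png

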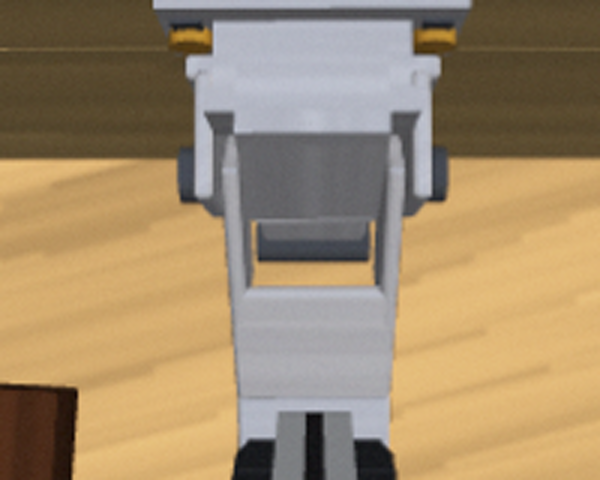

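The view confirms the claw is still over the lip, with the fingertips on the handle at (314,440). I'll continue down.

Request:
play_rows:
  moves:
    - [-1,[0.05,0,0.35],[0,0.05,0]]
    - [-1,[0.05,0,0.35],[0,0.05,0]]
    - [-1,[0,0,0],[0,0,0]]

```text
clock: 16.8
eef_pos: [0.5332, -0.1637, 0.0391]
tool_rot: [0.121, 0.961, 0.031, -0.246]
ft_force: [-0.3, -0.8, 2.1]
grip_width: -0.0002
```

Request:
play_rows:
  moves:
    - [-1,[0.05,0,0.35],[0,0.05,0]]
    - [-1,[0.06,0,0.35],[0,0.05,0]]
    - [-1,[0,0,0],[0,0,0]]

```text
clock: 17.05
eef_pos: [0.5284, -0.1625, 0.0333]
tool_rot: [0.119, 0.948, 0.037, -0.294]
ft_force: [-1.4, 0.2, 1.7]
grip_width: -0.0001
```

```bash
python3 - <<'E'
from h import *
st()
E
```

```text
t 17.05 case pos mm [56.2  1.8 33.3] toolx [-0.824 -0.001  0.566] toolz [-0.566 -0.    -0.824] F [-1.42 -0.12  1.69] w -0.0
```

```bash
python3 - <<'E'
from h import *
prof(x=(0.006,.055))
s=load('wrist');P=w2c(cloud('wrist'));
snap('scene');snap('side')
for n in('scene','side'):
    P=w2c(cloud(n)); m=(abs(P[...,1]-.001)<.018)&(P[...,0]>.022)&(P[...,0]<.075)&(P[...,2]>.015)&(P[...,2]<.075)
    q=P[m];q=q[np.argsort(q[:,2])];print(n,(q[::max(1,len(q)//40)]*1e3).round(0).astype(int).tolist())
E
```

```text
107 [8.5, 1.0, 108.6]
109 [9.4, 1.1, 108.8]
111 [10.4, 1.1, 109.0]
113 [11.2, 1.1, 109.0]
115 [12.2, 0.9, 109.4]
117 [13.1, 0.9, 109.5]
119 [13.8, 1.2, 109.4]
121 [14.8, 0.9, 109.7]
123 [15.7, 1.1, 109.9]
125 [16.7, 0.9, 110.3]
127 [17.5, 1.1, 110.4]
129 [18.4, 1.1, 110.6]
131 [19.3, 0.9, 110.9]
133 [20.1, 0.9, 111.0]
135 [20.4, 1.1, 110.0]
137 [20.4, 1.1, 108.7]
139 [20.7, 0.9, 107.8]
141 [21.0, 0.9, 106.9]
143 [21.2, 1.1, 105.7]
145 [21.4, 1.1, 104.6]
147 [21.7, 1.1, 103.6]
149 [21.9, 0.9, 102.4]
151 [22.0, 0.9, 101.0]
153 [22.3, 1.1, 100.0]
155 [22.6, 1.0, 98.8]
157 [22.8, 0.9, 97.4]
159 [23.0, 0.8, 96.1]
161 [23.4, 1.0, 95.0]
163 [23.6, 1.0, 93.6]
165 [23.9, 1.0, 92.1]
167 [24.2, 1.0, 90.9]
169 [24.4, 1.0, 89.2]
171 [24.8, 1.0, 87.9]
173 [24.6, 1.0, 85.3]
175 [19.3, 0.9, 68.9]
177 [19.8, 0.9, 67.3]
179 [20.0, 0.9, 65.2]
181 [20.4, 1.2, 63.3]
183 [20.7, 1.2, 61.2]
185 [21.1, 0.9, 59.3]
187 [21.5, 0.9, 57.3]
189 [22.4, 0.9, 56.5]
191 [23.3, 0.9, 56.1]
193 [24.2, 1.1, 55.4]
195 [24.9, 0.9, 54.2]
205 [31.0, 2.9, 57.1]
207 [32.3, 1.2, 58.1]
209 [33.3, 1.2, 58.0]
211 [34.1, 1.2, 56.8]

[... 496 characters left out ...]
 -9, 35], [72, -12, 42], [23, -16, 58], [22, -16, 60], [23, -15, 64], [23, -15, 71], [22, -14, 73], [23, -12, 73], [22, -17, 74]]
side [[56, 2, 30], [49, 13, 35], [58, 11, 37], [46, -4, 38], [49, -4, 41], [62, 15, 42], [45, 15, 43], [59, 15, 44], [43, -3, 45], [52, 9, 46], [57, -11, 47], [59, -14, 48], [53, 7, 48], [62, 4, 49], [30, 13, 49], [37, 13, 50], [60, 13, 50], [56, 3, 51], [51, 6, 53], [24, 14, 53], [58, -1, 54], [68, 15, 55], [75, 10, 56], [65, 10, 56], [59, -7, 57], [59, 8, 58], [32, 11, 59], [63, 8, 60], [64, -10, 60], [57, 1, 62], [66, 8, 63], [26, 17, 63], [63, 8, 63], [68, -11, 65], [72, 16, 66], [68, 11, 67], [69, 4, 69], [71, 16, 70], [69, -8, 71], [69, 4, 73], [72, -7, 75]]
```

The handle is at about 0.60 rad and following. I'll continue over centre.

Request:
play_rows:
  moves:
    - [-1,[0.08,0,0.29],[0,0,0]]
    - [-1,[0.1,0,0.29],[0,0,0]]
    - [-1,[0.11,0,0.28],[0,0,0]]
    - [-1,[0,0,0],[0,0,0]]

```text
clock: 17.53
eef_pos: [0.5214, -0.1607, 0.0299]
tool_rot: [0.119, 0.948, 0.037, -0.293]
ft_force: [1.7, -0.1, 0.0]
grip_width: 0.0001
```

Request:
play_rows:
  moves:
    - [-1,[0.12,0,0.27],[0,0,0]]
    - [-1,[0.14,0,0.26],[0,0,0]]
    - [-1,[0.16,0,0.25],[0,0,0]]
    - [-1,[0,0,0],[0,0,0]]

```text
clock: 17.87
eef_pos: [0.5131, -0.1586, 0.0252]
tool_rot: [0.119, 0.948, 0.037, -0.294]
ft_force: [-0.3, 0.4, -0.0]
grip_width: -0.0003
```

```bash
python3 - <<'E'
from h import *
st();prof(x=(0.006,.05))
E
```

```text
t 17.87 case pos mm [40.4  1.8 25.2] toolx [-0.824 -0.     0.566] toolz [-0.566 -0.    -0.824] F [-0.38  0.37 -0.  ] w -0.0
133 [8.2, 0.9, 109.9]
135 [8.8, 0.9, 109.8]
137 [9.5, 1.1, 109.8]
139 [10.2, 0.9, 109.9]
141 [10.9, 1.1, 109.9]
143 [11.6, 0.9, 110.0]
145 [12.3, 1.1, 109.9]
147 [13.0, 1.0, 110.1]
149 [13.6, 0.8, 109.9]
151 [14.3, 1.3, 110.0]
153 [15.1, 1.0, 110.2]
155 [15.7, 1.1, 110.1]
157 [16.3, 1.1, 110.1]
159 [17.0, 1.3, 110.1]
161 [17.6, 1.0, 110.0]
163 [18.2, 1.0, 110.0]
165 [18.9, 1.0, 109.9]
167 [19.5, 1.0, 110.0]
169 [20.2, 1.0, 110.0]
171 [20.7, 0.8, 109.7]
173 [20.7, 1.0, 108.1]
175 [20.7, 0.9, 106.5]
177 [20.7, 0.9, 104.6]
179 [20.7, 1.1, 102.8]
181 [20.7, 1.1, 100.8]
183 [20.7, 0.9, 99.0]
185 [20.8, 1.1, 97.0]
187 [20.7, 0.9, 94.7]
189 [20.7, 1.2, 92.4]
191 [20.7, 1.4, 90.1]
193 [20.8, 1.0, 87.7]
195 [12.3, 0.9, 57.0]
197 [13.2, 0.9, 56.5]
199 [13.9, 0.9, 55.5]
201 [14.5, 0.9, 53.8]
215 [20.8, 1.1, 50.8]
217 [22.0, 0.9, 51.7]
219 [22.9, 0.9, 51.3]
221 [23.6, 1.1, 49.6]
223 [23.6, 0.9, 44.6]
225 [23.6, 1.4, 39.1]
227 [23.6, 0.8, 33.1]
245 [33.7, 1.7, 34.3]
247 [34.9, 1.7, 36.2]
249 [36.2, 1.7, 38.0]
251 [37.4, 1.7, 39.9]
253 [38.6, 1.7, 41.7]
255 [39.7, 1.2, 42.9]
257 [40.8, 0.9, 44.7]
259 [41.9, 0.7, 46.4]
261 [43.0, 1.2, 47.8]
263 [44.0, 1.2, 49.0]
265 [45.1, 1.2, 50.9]
267 [46.0, 1.2, 52.2]
269 [47.0, 1.0, 53.6]
271 [48.0, 1.0, 55.0]
273 [48.9, 1.0, 56.1]
275 [49.8, 1.2, 57.7]
```

The handle face is vertical at x=23.6, so the lever has snapped flat, and the claw's end lies level on the lip. I'll retreat and check.

Request:
play_rows:
  moves:
    - [-1,[0,0,-2],[0,0,0]]
    - [-1,[0,0,-3],[0,0,0]]
    - [-1,[0,0,-3],[0,0,0]]
    - [-1,[0,0,-3],[0,0,0]]
    - [-1,[0,0,-2],[0,0,0]]
    - [-1,[0,0,0],[0,0,0]]
    - [-1,[0,0,0],[0,0,0]]

```text
clock: 18.5
eef_pos: [0.5795, -0.1754, 0.1297]
tool_rot: [0.119, 0.949, 0.036, -0.29]
ft_force: [-1.1, -0.0, -0.6]
grip_width: 0.0001
```

```bash
python3 - <<'E'
from h import *
st()
im,d=snap('wrist');P=w2c(cloud('wrist'))-[0,0,.0009]
for nm,x,z in(('lid',(-.06,-.01),(.1,.12)),('clawtop',(.009,.019),(.1,.12)),('handle',(.018,.04),(.03,.055))):
    m=(abs(P[...,1]-.001)<.008)&(P[...,0]>x[0])&(P[...,0]<x[1])&(P[...,2]>z[0])&(P[...,2]<z[1]);q=P[m];print(nm,len(q),(np.median(q,0)*1e3).round(1) if len(q) else '', q.std(0).round(4) if len(q) else '')
a,_=snap('scene');u,v=proj('scene',c2w([[.02,0,.08]]))[0].astype(int)
b=cv2.resize(a[v-60:v+60,u-60:u+60,::-1],(360,360),interpolation=cv2.INTER_CUBIC)
u,v=proj('wrist',c2w([[.02,0,.09]]))[0].astype(int);v=min(max(v,60),340);u=min(max(u,60),580)
c=cv2.resize(im[v-60:v+60,u-60:u+60,::-1],(360,360),interpolation=cv2.INTER_CUBIC)
cv2.imwrite('pics/end.png',np.hstack([b,c]))
E
```

```text
t 18.5 case pos mm [108.9   2.  129.7] toolx [-0.829 -0.     0.559] toolz [-0.559 -0.001 -0.829] F [-1.04 -0.29 -0.64] w 0.0
lid 1134 [-33.2   0.7 109.8] [0.0145 0.0046 0.0006]
clawtop 263 [ 13.9   0.7 109.9] [0.0029 0.0045 0.0005]
handle 187 [23.4  1.4 44.5] [0.0007 0.0047 0.007 ]
```

View pics/end.png

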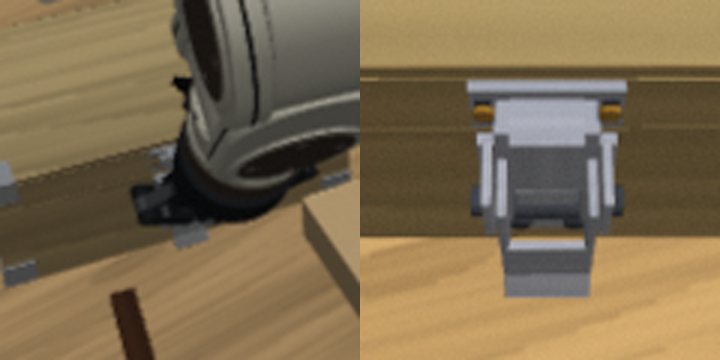

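The wrist crop shows the handle hanging flat at (548,270), the claw over the keeper at (547,110), and the lid shut. I'm handing in.

```bash
python3 -c "
from workcell import bot; print(bot.job_done())"
```

```text
the job is handed in; nothing more can be done
None
```

The case looks shut and latched, and I handed the job in at about 18.5 s of the 58 s allowed. The hand-in reports no verdict.

**What I did**
- I pressed the lid down until it bottomed at about 110 mm.
- I pushed the claw in over the gap and pressed it onto the lip, at about 11 N.
- I swung the lever from about 1.37 rad down over centre with the inner edge of the fingertips, until the spring snapped it flat.
- The highest force I read was about 11 N on the claw, 10 N on the lid and 5 N on the lever. Readings come only at the end of each move, so short peaks between them would not show.

**Last checks (depth from the wrist camera)**

| Item | Reading |
|---|---|
| Lid top | 109.8 mm above the bench |
| Claw's inturned end | level on the keeper, top at about 110 mm |
| Lever handle | vertical, about 0 rad |
| Gripper | clear of everything |

**Less certain**
- **Final tension:** I could not measure the claw's pull on the keeper. I inferred it from the lever snapping flat on its own.
- **Lever force:** it stayed well below the expected 15 N or so. The depth readings did show the claw still hooked and the handle following the fingers.
- **First push on the claw:** the fingertip caught the claw's top and brought the lever down to about 1.85 rad early. I recovered by backing off and pushing again from lower down.
- **Tools and timber:** I did not measure their positions at the end. The robot did not come near them, and the last pictures show nothing out of place.

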